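# Run the site office cup steriliser

## Task

The used tumblers have been left on the desk, some of them toppled over: open the cup steriliser, stand every tumbler upright with its mouth up on the rack inside, and shut the lid fully. Then press the timer knob down and turn it clockwise to the green mark, and let it spring back up there. Leave everything else on the desk where it is.

Things in the scene. Friction and masses are not known exactly. Their poses are not given: they have to be found in the camera images.
- steriliser: white tabletop cup steriliser, fixed to the desk; 190 mm deep (x), 475 mm wide (y). Origin: centre of its underside; x points from its front to its back (roughly away from the robot), y to its left. Loading chamber on the left; control pod on its right, y -237 to -128 mm, flat top 95 mm above the desk, carrying the timer knob
- rack (a point): centre of the chamber's flat steel rack, 35 mm above the desk, 10 mm behind and 55 mm left of the steriliser's origin; axes as the steriliser's. The chamber is clear over 76 mm in x and 174 mm in y either way from here; its walls rise 45 mm above the rack. Shut, the lid leaves 105 mm of free height over the rack, and its top is 145 mm above the desk
- lid (a joint): the chamber's clear-topped clam-shell lid, hinged along its rear edge: 0 shut, grows as it opens upwards, 1.6 rad fully open (stop). A stiff friction hinge (0.65 Nm) keeps it where it is left; moving it by its handle takes about 5 N. It starts shut or a little ajar (0 to 0.3 rad)
- lid_hinge (a point): middle of the lid's hinge line: 95 mm behind the steriliser's origin, 55 mm to its left, 80 mm above the desk; axes as the lid's (y along the hinge; with the lid shut they equal the steriliser's)
- lid_handle (a point): middle of the lid's handle, a round steel bar 12 mm thick, 130 mm long, parallel to the hinge, standing 50 mm off the lid's front face on two legs at its ends. In the lid's axes it lies 240 mm in front of the hinge line and 30 mm above it; with the lid shut it is 110 mm above the desk
- timer (a joint): timer knob's angle: 0 = off (white mark), grows clockwise seen from above. Notches at 0, 0.6, 1.2 (GREEN mark) and 1.8 rad, the others grey, each with about 0.07 rad of play; stop at 1.9. It turns from one notch to the next only while pressed down at least 6 mm; turning takes about 0.05 Nm
- timer_push (a joint): how far the knob is pressed: 0 = up, 0.008 m = fully down; sprung up, 4 N to start and 10 N fully down. Let go between two notches it stays caught about 5.5 mm down; let go in a notch it springs back up
- timer_grip (a point): on the knob's upright axis, 182 mm to the right of the steriliser's origin, 135 mm above the desk when up. The knob is a dark disc 60 mm across under a black bar grip 56 mm long, 14 mm thick, 26 mm tall; this point is 20 mm above the disc's top face, 6 mm below the bar's top. x runs along the bar to its end with the white pointer, z up. The marks are on the pod around the knob
- cup_a: blue tumbler: a square plastic drinking tumbler with cut corners, 56 mm across its flats, 65 mm across the corners, 95 mm tall, wall 3.5 mm, 90 to 180 g. Origin: its middle, on its axis halfway up; z points from the closed bottom to the open mouth; x and y face flats. Starts lying on one flat on the desk, mouth roughly to the robot's left. May be absent.
- cup_b: orange tumbler: a square plastic drinking tumbler with cut corners, 56 mm across its flats, 65 mm across the corners, 95 mm tall, wall 3.5 mm, 90 to 180 g. Origin: its middle, on its axis halfway up; z points from the closed bottom to the open mouth; x and y face flats. Starts lying on one flat on the desk, mouth roughly to the robot's left. May be absent.
- cup_c: green tumbler: a square plastic drinking tumbler with cut corners, 56 mm across its flats, 65 mm across the corners, 95 mm tall, wall 3.5 mm, 90 to 180 g. Origin: its middle, on its axis halfway up; z points from the closed bottom to the open mouth; x and y face flats. Starts lying on one flat on the desk, mouth roughly to the robot's left. May be absent.
- cup_d: yellow tumbler: a square plastic drinking tumbler with cut corners, 56 mm across its flats, 65 mm across the corners, 95 mm tall, wall 3.5 mm, 90 to 180 g. Origin: its middle, on its axis halfway up; z points from the closed bottom to the open mouth; x and y face flats. Starts standing on the desk. May be absent.
- radio: black two-way radio lying flat, 115 x 56 x 34 mm, with a 70 mm aerial. Not part of the job: it stays where it is. Origin: centre of its underside.
- tape_measure: yellow tape measure lying flat, 70 x 66 x 36 mm tall. Not part of the job: it stays where it is. Origin: centre of its underside.
- coffee_jar: amber glass coffee jar with a red cap, 76 mm across, 130 mm tall. Not part of the job: it stays where it is. Origin: centre of its underside.
- tissue_pack: light blue tissue pack lying flat, 110 x 60 x 38 mm tall. Not part of the job: it stays where it is. Origin: centre of its underside.
- tea_box: green tea carton, 80 x 80 x 45 mm tall. Not part of the job: it stays where it is. Origin: centre of its underside.
- stapler: blue stapler, 130 x 35 x 55 mm tall. Not part of the job: it stays where it is. Origin: centre of its underside.
- mouse: black computer mouse, 100 x 60 x 32 mm tall. Not part of the job: it stays where it is. Origin: centre of its underside.
Not all that is in view belongs to the job. What is shaped like the cup_d but pink is not meant.

How it is judged:
By the outcome, as a careful person would: the job done as asked, in the order asked, and still so for the second after the job is handed in, with the robot touching nothing.
Of cup_a, cup_b, cup_c, cup_d only 2 to 3 are there at a start; the rules pass over those that are not, and their reading is None.
At some moment in a run one of cup_a, cup_b, cup_c, cup_d may be knocked a few centimetres aside while the robot is not near it.
Once in a run the grip may slacken for a moment while it holds something.
It also fails if it takes over 210 s, if anything falls off the work surface, if the arm or the gripper's body presses on something with over 40 N, if the wrist force passes 120 N, or if a joint passes its speed limit or range.

## Robot

A 6-joint arm with a two-finger parallel gripper is mounted at the origin on the work surface. World frame = base frame: x ahead of the robot, y to its left, z up, the work surface at z = 0. Lengths are in m, angles in rad, forces in N, time in s.
With the tool pointing down it reaches from about 0.325 to 0.9 m from the base axis. Payload 6.1 kg.
Tool frame: the origin (TCP) lies at the very end of the fingers, on their centre line; the grasp point (between the pads) lies 19 mm behind it (manip.tcp_to_grasp is the distance from the TCP to the grasp point, in m); z points along the fingers, y is the line along which they close (so a half turn about z gives the same grasp; the last joint's range is limited). The gripper opens to 87 mm and grips with 3 to 60 N. Pads are 19 mm wide; open, the fingers measure 117 mm over their backs; the gripper's body (75 mm by 190 mm) begins 51 mm behind the grasp point.
Start: joints at [-1.325, 0.22, 1.526, -0, 1.395, -0.126], TCP at [0.227, -0.582, 0.223] pointing down, gripper open.
Joint ranges: [-2.98, 2.98], [-0.91, 2.08], [0.09, 2.57], [-1.24, 4.39], [0.2, 2.65], [-2.68, 2.68]. Speed limits (rad/s): [2.57, 2.57, 3.01, 3.14, 3.14, 3.14].

## Interface

Orientations are given as a unit quaternion [x, y, z, w].
In Python, from workcell import manip gives the robot as it stands.
- The arm moves only by the tool jog_arm, never from a script. Its argument "targets" is a list of rows, each an object with "dp": the shift along the tool's x, y, z in mm, a list of three; "yaw": the turn about the tool's z in rad. In form: [{"dp": [tx, ty, tz], "yaw": yaw}, ...]. A call has exactly 10 rows; each row shifts and turns the commanded pose from where the row before left it, along the tool's axes as they then stand; what a row does not reach is not made up. A row lasts 1/8 s, in which the tool goes at most 62.5 mm and 10.7 degrees, less where a joint would pass 70% of its speed; a pose out of reach is approached as far as the arm can. A call with a gripper value outside its range is refused whole. "grip" is the finger opening in mm, from 0 to 87, set as the call begins (left out, the last holds). The fingers move at their own pace and stop on an object; the grip force is fixed at half the most. Time passes only in rows, so rows that do not move let the fingers close, or fill a call up. It gives the time, the measured TCP pose, the force, the opening and the grip force at its end, in the units of the state.
- manip.sense(): the state, without advancing time (a new reading comes with each control period).
- manip.read_camera(name): name is "side" or "top" or "wrist"; returns the picture (420x560x3 uint8, red, green, blue); there is no depth.
- manip.get_calibration(name): a dict with "K" (3x3 intrinsics, pixels), "distortion" ([k1, k2, p1, p2, k3] as OpenCV has them; the pictures are not rectified), "view" (4x4, takes a point from world to camera coordinates). Camera axes: x right, y down, z forward; pixel columns grow to the right and rows downward; lengths in m; the calibration is good to about 2 mm. A picture is of the moment at which its call begins: read the wrist's pose just before it. get_calibration takes no time and is no camera call; for the wrist camera it gives the pose at the moment of the call.
- manip.sign_off(): hands the job in; it is judged then, once.
The state is a dict: "t": time; "q": joint angles; "joint_vel": joint speeds; "joint_efforts": joint torques, N m; "ee_pos": TCP position; "orientation": TCP orientation; "ft_force": force on the tool from outside, world axes, zero at the start; "wrist_torque": the same for the moment, N m; "finger_gap": finger opening in m; "finger_force": force on a finger pad.
Only numpy, scipy, OpenCV 4.12 (cv2) and the standard library are available. Lean on these libraries where they do the work, as an engineer would, in place of code of your own. Each camera call takes 0.05 s, during which the arm holds its last target. There are 200 camera calls.

## Working session

There is one attempt and no reset: what is moved stays moved. The work goes in short steps, Python scripts to look and compute and a tool call to move; the robot and the scene stay as the last step left them, time stands still between calls to the robot, and variables do not carry over. Pictures are saved under pics/ and viewed, at most 14 in all, crops included, and the job is handed in when it is done.

Besides the shell and the picture viewer there is one more tool, called after "Call:" as name(argument=value, ...), one argument or row to a line, values as JSON. jog_arm: Moves the arm, as the interface text tells. Its arguments: {"type":"object","properties":{"targets":{"type":"array"},"grip":{"type":"number"}},"required":["targets"]}

```bash
ls; mkdir -p pics; cat > h.py <<'E'
import numpy as np, cv2
from workcell import manip
def cap(cam,name):
    cal=manip.get_calibration(cam); im=np.array(manip.read_camera(cam))
    cv2.imwrite(f'pics/{name}.png',im[:,:,::-1]); return im,cal
def ray(cal,uv):
    V=np.array(cal['view']);n=cv2.undistortPoints(np.array([[uv]],float),np.array(cal['K']),np.array(cal['distortion']))[0,0]
    R=V[:3,:3];return -R.T@V[:3,3],R.T@np.array([n[0],n[1],1])
def onz(cal,uv,z):
    o,d=ray(cal,uv);return o+d*(z-o[2])/d[2]
def proj(cal,P):
    V=np.array(cal['view']);r=cv2.Rodrigues(V[:3,:3])[0]
    return cv2.projectPoints(np.array(P,float).reshape(-1,1,3),r,V[:3,3],np.array(cal['K']),np.array(cal['distortion']))[0][:,0]
E
python3 - <<'E'
from h import *
a,c=cap('top','t0');b,c2=cap('side','s0')
for x in(c,c2):print(np.round(x['view'],3).tolist(),np.round(x['K'],0).tolist())
s=manip.sense();print(s)
E
```

```text
pics
[[0.011, -1.0, 0.011, 0.059], [-0.998, -0.012, -0.058, 0.539], [0.059, -0.01, -0.998, 1.137], [0.0, 0.0, 0.0, 1.0]] [[401.0, 0.0, 281.0], [0.0, 401.0, 210.0], [0.0, 0.0, 1.0]]
[[-0.814, -0.58, -0.01, 0.475], [-0.385, 0.553, -0.739, 0.257], [0.435, -0.598, -0.674, 0.893], [0.0, 0.0, 0.0, 1.0]] [[415.0, 0.0, 275.0], [0.0, 415.0, 215.0], [0.0, 0.0, 1.0]]
{'t': 0.1, 'q': array([-1.32507411e+00,  2.21153284e-01,  1.52750252e+00, -2.49285280e-05,
        1.39466965e+00, -1.26114769e-01]), 'joint_vel': array([-7.44129253e-05, -2.98208295e-04, -3.76715625e-03,  1.18754867e-03,
       -1.29616470e-03, -1.21920753e-04]), 'joint_efforts': array([ 2.49788272e-04, -4.95948637e+01, -3.88518584e+01,  7.01604411e-02,
        5.16531290e-02, -3.53990049e-05]), 'ee_pos': array([ 0.22692408, -0.5817558 ,  0.22153982]), 'orientation': array([ 9.82766108e-01,  1.84851363e-01, -6.40307441e-05, -8.64118972e-04]), 'ft_force': array([ 0.49320223, -0.2680152 , -0.38430494]), 'wrist_torque': array([-0.00989156, -0.02324213,  0.03565881]), 'finger_force': 0.0, 'finger_gap': 0.08676447969164758}
```

View pics/t0.png

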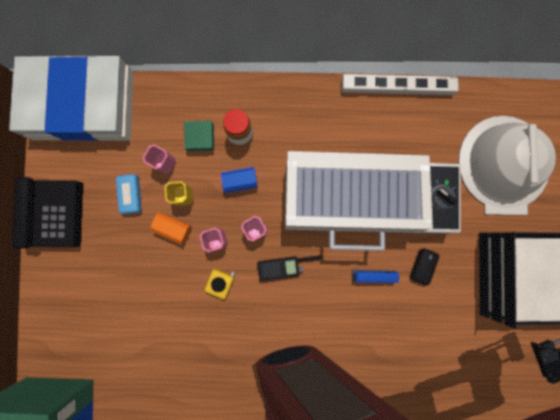

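View pics/s0.png

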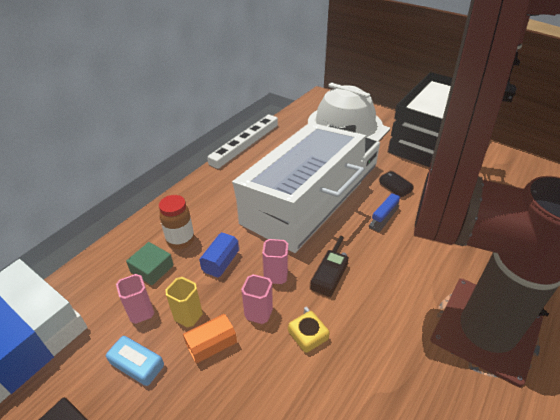

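Top view: the blue cup lies at (238,181), the orange cup lies at (170,229), and the yellow cup stands at (178,193). There are pink decoys at (156,158), (213,240) and (254,229). The green object at (199,136) is square, so it is the tea box, and cup_c is absent. The other yellow object (219,285) is the tape measure, and the other blue one (377,277) is the stapler. I'll confirm these in a crop.

```bash
python3 - <<'E'
from h import *
a=cv2.imread('pics/t0.png');c=manip.get_calibration('top')
cr=a[110:300,115:470];cv2.imwrite('pics/c1.png',cv2.resize(cr,None,fx=2.25,fy=2.25,interpolation=cv2.INTER_CUBIC))
hsv=cv2.cvtColor(a,cv2.COLOR_BGR2HSV)
for n,lo,hi,z in[('blue',(105,150,60),(125,255,255),.056),('orange',(5,210,150),(16,255,255),.056),('yellow',(22,130,70),(34,255,255),.095),('green',(50,60,40),(90,255,255),.045),('pink',(160,60,80),(178,255,255),.095)]:
    m=cv2.morphologyEx(cv2.inRange(hsv,lo,hi),cv2.MORPH_OPEN,np.ones((3,3)))
    for k in cv2.findContours(m,0,2)[0]:
        if cv2.contourArea(k)<120:continue
        r=cv2.minAreaRect(k);B=[onz(c,p,z)[:2] for p in cv2.boxPoints(r)];B=np.array(B)
        if not(120<r[0][0]<470):continue
        print(n,np.round(r[0]),np.round(r[1]),'ctr',B.mean(0).round(4),'sides',np.round([np.linalg.norm(B[1]-B[0]),np.linalg.norm(B[2]-B[1])],3),'dirs',np.degrees(np.arctan2(*(B[1]-B[0])[::-1])).round(1))
print('cam',ray(c,(280,210))[0])
E
```

```text
blue [376. 276.] [ 9. 42.] ctr [ 0.3554 -0.1988] sides [0.117 0.025] dirs -89.6
blue [238. 180.] [19. 32.] ctr [0.6191 0.1852] sides [0.09  0.054] dirs -79.2
yellow [219. 284.] [22. 24.] ctr [0.3365 0.2283] sides [0.063 0.057] dirs -20.9
yellow [180. 194.] [20. 21.] ctr [0.5727 0.3382] sides [0.057 0.053] dirs -39.4
green [198. 135.] [28. 27.] ctr [0.7471 0.3017] sides [0.077 0.081] dirs -89.4
pink [213. 239.] [22. 24.] ctr [0.4536 0.2462] sides [0.065 0.059] dirs -75.3
pink [254. 229.] [22. 22.] ctr [0.4838 0.1388] sides [0.058 0.058] dirs -62.7
pink [159. 159.] [31. 21.] ctr [0.6679 0.3966] sides [0.056 0.084] dirs -29.2
cam [0.47087734 0.07658583 1.16567339]
```

View pics/c1.png

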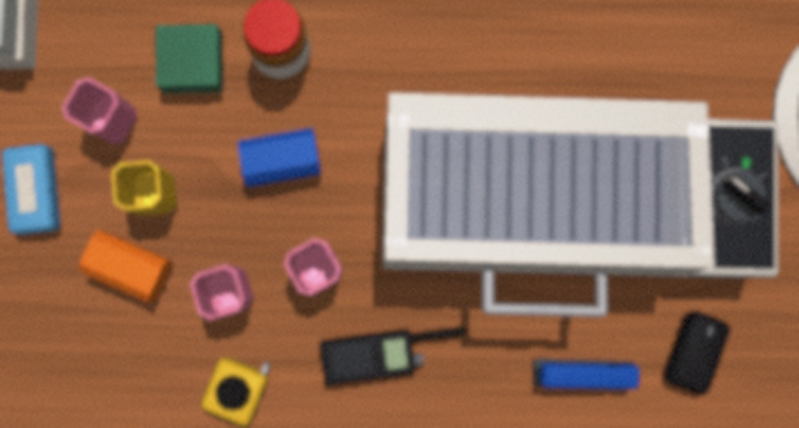

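The crop confirms cup_a (blue, lying), cup_b (orange, lying) and cup_d (yellow, standing). Next I'll work out the steriliser pose and lid angle.

```bash
python3 - <<'E'
from h import *
c=manip.get_calibration('top');s=manip.get_calibration('side')
f=lambda x,y:(115+(x-.6)/2.25,110+(y-.6)/2.25)
A=onz(c,f(777,122),.095)[:2];B=onz(c,f(777,272),.095)[:2]
print('pod right back/front',A,B,np.linalg.norm(A-B))
x=(A-B)/np.linalg.norm(A-B);print('yaw from pod',np.arctan2(x[1],x[0]))
h1=onz(c,f(487,309),.11);h2=onz(c,f(604,312),.11);print('handle',h1,h2,np.linalg.norm(h1-h2));d=(h1-h2)[:2]
yaw=np.arctan2(-d[0],d[1]);print('yaw handle',yaw)
for yw in(np.arctan2(x[1],x[0]),yaw,-.015):
  ex=np.array([np.cos(yw),np.sin(yw)]);ey=np.array([-ex[1],ex[0]])
  O=(A+B)/2+.2375*ey
  print(yw,'O',O,'handle pred shut',O-.145*ex+.055*ey,'knob',O-.182*ey)
  for th in(0,.1,.2,.3):
    r=-.24*np.cos(th)-.03*-np.sin(th)*-1; z=.08+.24*np.sin(th)+.03*np.cos(th)
    X=-.24*np.cos(th)+.03*np.sin(th)
    P=O+(.095+X)*ex+.055*ey
    E=[np.r_[P+k*ey,z] for k in(.065,-.065)]
    print(th,proj(c,E).round(0).tolist(),proj(s,E).round(0).tolist())
print('knob',onz(c,f(742,193),.135))
E
```

```text
pod right back/front [ 0.6658104  -0.42178041] [ 0.48387079 -0.41874791] 0.18196488660051716
yaw from pod -0.01666605150166624
handle [ 0.43711445 -0.06671873  0.11      ] [ 0.43486748 -0.20436809  0.11      ] 0.1376676963503762
yaw handle -0.016322350817888943
-0.01666605150166624 O [ 0.5787986  -0.18279715] handle pred shut [ 0.43473533 -0.12538832] knob [ 0.57576552 -0.36477187]
0 [[329.0, 248.0], [378.0, 249.0]] [[336.0, 204.0], [360.0, 179.0]]
0.1 [[330.0, 246.0], [380.0, 248.0]] [[335.0, 196.0], [360.0, 171.0]]
0.2 [[331.0, 244.0], [383.0, 245.0]] [[334.0, 188.0], [359.0, 163.0]]
0.3 [[333.0, 241.0], [385.0, 242.0]] [[332.0, 180.0], [357.0, 155.0]]
-0.016322350817888943 O [ 0.57871698 -0.1827958 ] handle pred shut [ 0.43463399 -0.12543649] knob [ 0.57574645 -0.36477156]
0 [[329.0, 248.0], [378.0, 249.0]] [[336.0, 204.0], [360.0, 179.0]]
0.1 [[330.0, 246.0], [380.0, 248.0]] [[335.0, 196.0], [360.0, 171.0]]
0.2 [[331.0, 244.0], [383.0, 245.0]] [[334.0, 188.0], [359.0, 163.0]]
0.3 [[333.0, 241.0], [385.0, 242.0]] [[332.0, 180.0], [357.0, 155.0]]
-0.015 O [ 0.57840296 -0.18279088] handle pred shut [ 0.43424424 -0.12562215] knob [ 0.57567306 -0.36477041]
0 [[329.0, 248.0], [378.0, 249.0]] [[336.0, 204.0], [360.0, 179.0]]
0.1 [[330.0, 246.0], [380.0, 248.0]] [[336.0, 196.0], [360.0, 171.0]]
0.2 [[331.0, 244.0], [383.0, 245.0]] [[334.0, 188.0], [359.0, 163.0]]
0.3 [[333.0, 241.0], [385.0, 242.0]] [[332.0, 180.0], [357.0, 155.0]]
knob [ 0.5745869  -0.36002857  0.135     ]
```

Call:
jog_arm(
  targets=[
    {"dp": [0,0,-10],"yaw": -0.169},
    {"dp": [0,0,-10],"yaw": -0.169},
    {"dp": [0,0,-10],"yaw": -0.169},
    {"dp": [0,0,-10],"yaw": -0.169},
    {"dp": [0,0,-10],"yaw": -0.169},
    {"dp": [0,0,-10],"yaw": -0.169},
    {"dp": [0,0,-10],"yaw": -0.168},
    {"dp": [55,20,0],"yaw": 0},
    {"dp": [55,20,0],"yaw": 0},
    {"dp": [55,20,0],"yaw": 0},
  ],
  grip=87,
)

```text
t: 1.35
ee_pos: [0.2901, -0.4165, 0.2919]
orientation: [0.713, 0.701, 0.0, -0.0]
ft_force: [0.5, 0.4, 0.7]
finger_gap: 0.087
finger_force: 0.0
```

Call:
jog_arm(
  targets=[
    {"dp": [38,14,0],"yaw": 0},
    {"dp": [38,14,0],"yaw": 0},
    {"dp": [38,14,0],"yaw": 0},
    {"dp": [38,14,0],"yaw": 0},
    {"dp": [38,14,0],"yaw": 0},
    {"dp": [38,14,0],"yaw": 0},
    {"dp": [38,14,0],"yaw": 0},
    {"dp": [26,14,0],"yaw": 0},
    {"dp": [0,14,0],"yaw": 0},
    {"dp": [0,14,0],"yaw": 0},
  ],
  grip=42,
)

```text
t: 2.6
ee_pos: [0.4355, -0.1293, 0.2924]
orientation: [0.713, 0.701, -0.0, 0.0]
ft_force: [-0.2, -0.1, -0.0]
finger_gap: 0.0417
finger_force: 0.0
```

```bash
cat >> h.py <<'E'
def st():
    s=manip.sense();R=np.array(s['orientation']);psi=2*np.arctan2(R[1],R[0]);psi=(psi+np.pi)%(2*np.pi)-np.pi
    print('t',round(s['t'],1),'p',np.round(s['ee_pos'],4),'psi',round(psi,4),'q',np.round(s['q'],2),'F',np.round(s['ft_force'],1),'gap',round(s['finger_gap'],4),'ff',round(s['finger_force'],1));return s,psi
def plan(P,psi1=None,dy=0):
    "dp (mm, current tool axes) to put the TCP at P, and yaw to reach psi1"
    s,psi=st();d=(np.array(P)-s['ee_pos'])*1e3
    print('dp',np.round([d[0]*np.cos(psi)+d[1]*np.sin(psi),d[0]*np.sin(psi)-d[1]*np.cos(psi),-d[2]],1),'yaw',None if psi1 is None else round(psi-psi1,3))
E
python3 - <<'E'
from h import *
st();a,c=cap('wrist','w1');print(np.round(c['view'],3).tolist())
b,_=cap('side','s1');cv2.imwrite('pics/s1c.png',cv2.resize(b[120:260,220:420,::-1],None,fx=3,fy=3,interpolation=cv2.INTER_CUBIC))
im=np.zeros((420,800,3),np.uint8);im[:315,:420]=cv2.resize(a[:,:,::-1],(420,315));im[:266,420:800]=cv2.resize(b[120:260,220:420,::-1],(380,266),interpolation=cv2.INTER_CUBIC);cv2.imwrite('pics/m1.png',im)
E
```

```text
t 2.6 p [ 0.4355 -0.1293  0.2924] psi 1.554 q [-0.46 -0.24  1.85 -0.    1.53 -0.45] F [-0.2 -0.1 -0. ] gap 0.0417 ff 0.0
[[1.0, -0.017, -0.001, -0.437], [-0.016, -0.967, 0.253, -0.168], [-0.005, -0.253, -0.967, 0.427], [0.0, 0.0, 0.0, 1.0]]
```

View pics/m1.png

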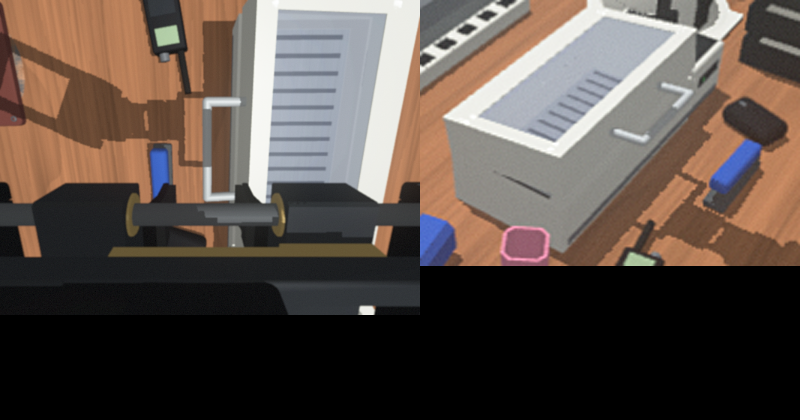

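The wrist crop shows the handle bar, upright, from about (277,137) to (277,264) in full pixels. I'll triangulate it against the top view.

```bash
python3 - <<'E'
from h import *
c=manip.get_calibration('top');w=manip.get_calibration('wrist');s=manip.get_calibration('side')
def tri(L):
    M=np.zeros((3,3));b=np.zeros(3)
    for cal,uv in L:
        o,d=ray(cal,uv);d/=np.linalg.norm(d);P=np.eye(3)-np.outer(d,d);M+=P;b+=P@o
    X=np.linalg.solve(M,b);return X,[np.linalg.norm(proj(k,X)[0]-u).round(1) for k,u in L]
for t,ww in(((331.2,247),(277,134)),((383.2,248.2),(277,264))):
    print(tri([(c,t),(w,ww)]))
# bright bar columns in wrist, and rows in top picture
a=cv2.cvtColor(cv2.imread('pics/w1.png'),6);print(a[190,262:300].tolist())
t=cv2.cvtColor(cv2.imread('pics/t0.png'),6);print(t[236:256,357].tolist())
s0=cv2.imread('pics/s0.png');im=cv2.resize(s0[120:260,280:420],None,fx=4,fy=4,interpolation=cv2.INTER_CUBIC);cv2.imwrite('pics/s0h.png',im)
E
```

```text
(array([ 0.43880386, -0.06399072,  0.13240489]), [np.float64(0.3), np.float64(0.9)])
(array([ 0.43706131, -0.19524948,  0.1439913 ]), [np.float64(0.2), np.float64(0.5)])
[132, 128, 131, 135, 138, 141, 140, 134, 120, 113, 114, 116, 118, 118, 119, 118, 117, 118, 116, 107, 91, 82, 82, 79, 77, 80, 81, 83, 85, 85, 85, 86, 87, 85, 84, 85, 82, 81]
[61, 62, 61, 60, 63, 62, 62, 64, 85, 127, 154, 168, 159, 136, 116, 108, 107, 109, 112, 113]
```

View pics/s0h.png

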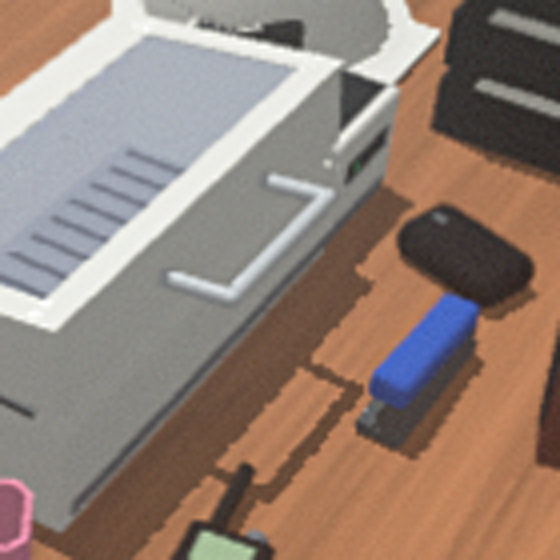

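Call:
jog_arm(
  targets=[
    {"dp": [0,3,25],"yaw": 0},
    {"dp": [0,0,25],"yaw": 0},
    {"dp": [0,0,25],"yaw": 0},
    {"dp": [0,0,25],"yaw": 0},
    {"dp": [0,0,25],"yaw": 0},
    {"dp": [0,0,15],"yaw": 0},
    {"dp": [0,0,15],"yaw": 0},
    {"dp": [0,0,10],"yaw": 0},
    {"dp": [0,0,5],"yaw": 0},
    {"dp": [0,0,0],"yaw": 0},
  ],
)

```text
t: 3.95
ee_pos: [0.4378, -0.1288, 0.1225]
orientation: [0.713, 0.701, -0.0, -0.0]
ft_force: [-0.5, 0.5, -0.1]
finger_gap: 0.0419
finger_force: 0.0
```

Call:
jog_arm(
  targets=[
    {"dp": [0,0,0],"yaw": 0},
    {"dp": [0,0,0],"yaw": 0},
    {"dp": [0,0,0],"yaw": 0},
    {"dp": [0,0,0],"yaw": 0},
    {"dp": [0,0,0],"yaw": 0},
    {"dp": [0,0,0],"yaw": 0},
    {"dp": [0,0,0],"yaw": 0},
    {"dp": [0,0,0],"yaw": 0},
    {"dp": [0,0,0],"yaw": 0},
    {"dp": [0,0,0],"yaw": 0},
  ],
  grip=0,
)

```text
t: 5.2
ee_pos: [0.4375, -0.1288, 0.1224]
orientation: [0.713, 0.701, -0.0, -0.0]
ft_force: [-4.8, -0.2, 3.2]
finger_gap: 0.0107
finger_force: 30.0
```

```bash
python3 -c "
import numpy as np
t=np.linspace(.13,1.58,21);X=-240*np.cos(t)+30*np.sin(t);Z=240*np.sin(t)+30*np.cos(t)
print([(round(a,1),round(-b,1)) for a,b in zip(np.diff(X),np.diff(Z))])"
```

```text
[(np.float64(5.0), np.float64(-16.8)), (np.float64(6.2), np.float64(-16.4)), (np.float64(7.4), np.float64(-15.9)), (np.float64(8.5), np.float64(-15.3)), (np.float64(9.6), np.float64(-14.7)), (np.float64(10.7), np.float64(-13.9)), (np.float64(11.6), np.float64(-13.1)), (np.float64(12.6), np.float64(-12.2)), (np.float64(13.4), np.float64(-11.3)), (np.float64(14.2), np.float64(-10.3)), (np.float64(14.9), np.float64(-9.2)), (np.float64(15.5), np.float64(-8.1)), (np.float64(16.1), np.float64(-7.0)), (np.float64(16.5), np.float64(-5.8)), (np.float64(16.9), np.float64(-4.6)), (np.float64(17.2), np.float64(-3.4)), (np.float64(17.4), np.float64(-2.1)), (np.float64(17.5), np.float64(-0.8)), (np.float64(17.5), np.float64(0.4)), (np.float64(17.4), np.float64(1.7))]
```

Call:
jog_arm(
  targets=[
    {"dp": [0,5,-16.8],"yaw": 0},
    {"dp": [0,6.2,-16.4],"yaw": 0},
    {"dp": [0,7.4,-15.9],"yaw": 0},
    {"dp": [0,8.5,-15.3],"yaw": 0},
    {"dp": [0,9.6,-14.7],"yaw": 0},
    {"dp": [0,10.7,-13.9],"yaw": 0},
    {"dp": [0,11.6,-13.1],"yaw": 0},
    {"dp": [0,12.6,-12.2],"yaw": 0},
    {"dp": [0,13.4,-11.3],"yaw": 0},
    {"dp": [0,14.2,-10.3],"yaw": 0},
  ],
)

```text
t: 6.45
ee_pos: [0.5362, -0.1303, 0.2667]
orientation: [0.713, 0.701, -0.001, -0.001]
ft_force: [-12.6, 0.2, 10.7]
finger_gap: 0.0113
finger_force: 30.0
```

Call:
jog_arm(
  targets=[
    {"dp": [0,13.5,-10.5],"yaw": 0},
    {"dp": [0,14.5,-9.5],"yaw": 0},
    {"dp": [0,16,-7.5],"yaw": 0},
    {"dp": [0,16.5,-6],"yaw": 0},
    {"dp": [0,16.9,-4.6],"yaw": 0},
    {"dp": [0,17.2,-3.4],"yaw": 0},
    {"dp": [0,17.4,-2.1],"yaw": 0},
    {"dp": [0,17.5,-0.8],"yaw": 0},
    {"dp": [0,17.5,0.4],"yaw": 0},
    {"dp": [0,17,1],"yaw": 0},
  ],
)

```text
t: 7.7
ee_pos: [0.7021, -0.1329, 0.3082]
orientation: [0.713, 0.701, 0.001, 0.001]
ft_force: [-2.4, -1.2, -0.1]
finger_gap: 0.011
finger_force: 30.0
```

```bash
python3 - <<'E'
from h import *
st()
E
```

```text
t 7.7 p [ 0.7021 -0.1329  0.3082] psi 1.5541 q [-0.3   0.4   1.15  0.    1.59 -0.28] F [-2.4 -1.2 -0.1] gap 0.011 ff 30.0
```

Call:
jog_arm(
  targets=[
    {"dp": [0,0,0],"yaw": 0},
    {"dp": [0,0,0],"yaw": 0},
    {"dp": [0,0,0],"yaw": 0},
    {"dp": [0,0,0],"yaw": 0},
    {"dp": [0,0,-10],"yaw": 0},
    {"dp": [0,0,-15],"yaw": 0},
    {"dp": [0,0,-15],"yaw": 0},
    {"dp": [0,0,-15],"yaw": 0},
    {"dp": [0,-20,-10],"yaw": 0},
    {"dp": [10,-20,0],"yaw": 0},
  ],
  grip=34,
)

```text
t: 8.95
ee_pos: [0.6612, -0.1233, 0.3726]
orientation: [0.713, 0.701, 0.001, 0.001]
ft_force: [-0.1, -0.2, -0.0]
finger_gap: 0.0338
finger_force: 0.0
```

Call:
jog_arm(
  targets=[
    {"dp": [45,-20,0],"yaw": 0.1},
    {"dp": [45,-24,5],"yaw": 0},
    {"dp": [45,-24,10],"yaw": 0},
    {"dp": [45,-24,10],"yaw": 0},
    {"dp": [45,-24,15],"yaw": 0},
    {"dp": [45,-24,15],"yaw": 0},
    {"dp": [45,-24,15],"yaw": 0},
    {"dp": [45,-24,15],"yaw": 0},
    {"dp": [45,-24,15],"yaw": 0},
    {"dp": [30,-5,10],"yaw": 0},
  ],
  grip=76,
)

```text
t: 10.2
ee_pos: [0.4905, 0.3353, 0.2609]
orientation: [0.747, 0.665, 0.0, -0.0]
ft_force: [-0.0, -0.1, 0.1]
finger_gap: 0.0758
finger_force: 0.0
```

Call:
jog_arm(
  targets=[
    {"dp": [0,0,0],"yaw": 0.16},
    {"dp": [0,0,0],"yaw": 0.16},
    {"dp": [0,0,0],"yaw": 0.16},
    {"dp": [0,0,0],"yaw": 0.16},
    {"dp": [0,0,0],"yaw": 0.16},
    {"dp": [0,0,0],"yaw": 0.16},
    {"dp": [0,0,0],"yaw": 0.16},
    {"dp": [0,0,0],"yaw": 0.16},
    {"dp": [0,0,0],"yaw": 0.15},
    {"dp": [0,0,0],"yaw": 0.04},
  ],
)

```text
t: 11.45
ee_pos: [0.4921, 0.3332, 0.2616]
orientation: [1.0, -0.009, 0.0, -0.0]
ft_force: [0.6, -0.2, 0.2]
finger_gap: 0.0759
finger_force: 0.0
```

```bash
python3 - <<'E'
from h import *
st();a,c=cap('wrist','w2');b,t=cap('top','t2')
im=np.zeros((450,800,3),np.uint8);im[:300,:400]=cv2.resize(a[:,:,::-1],(400,300))
im[:380,400:]=cv2.resize(b[100:290,120:320,::-1],(400,380),interpolation=cv2.INTER_CUBIC);cv2.imwrite('pics/m2.png',im)
f=lambda x,y:(115+(x-.6)/2.25,110+(y-.6)/2.25)
print('jar',onz(t,f(273,28),.13),'tea',onz(t,f(188,58),.045))
O=[(103,233),(171,261),(153,302),(81,270)]
P=np.array([onz(t,f(*p),.056) for p in O]);print('orange',P.round(3).tolist(),P.mean(0))
E
```

```text
t 11.4 p [0.4921 0.3332 0.2616] psi -0.0188 q [0.46 0.12 1.56 0.   1.45 2.05] F [ 0.6 -0.2  0.2] gap 0.0759 ff 0.0
jar [0.76132271 0.18688084 0.13      ] tea [0.74551902 0.30221925 0.045     ]
orange [[0.523, 0.4, 0.056], [0.49, 0.315, 0.056], [0.439, 0.336, 0.056], [0.477, 0.425, 0.056]] [0.48242691 0.36883795 0.056     ]
```

View pics/m2.png

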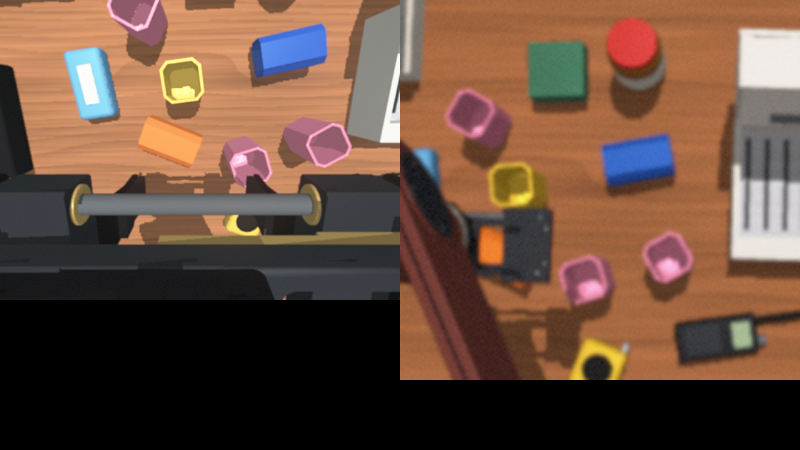

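Wrist view: the yellow rim is centred near (255,112) full, blue is at about (405,70) and orange at about (238,196). The layout matches the top view. I'll fix the coordinates now.

```bash
python3 - <<'E'
from h import *
w=manip.get_calibration('wrist');t=manip.get_calibration('top')
a=cv2.imread('pics/w2.png');hsv=cv2.cvtColor(a,cv2.COLOR_BGR2HSV)
g=lambda x,y:(x*1.4,y*1.4)
print('yel rim w',onz(w,g(182,80),.095),'top',onz(t,(176,192.3),.095))
for n,lo,hi,z in[('blue',(105,120,130),(125,255,255),.056),('orange',(5,140,190),(16,255,255),.056),('yellow',(22,100,190),(34,255,255),.095)]:
    m=cv2.inRange(hsv,lo,hi)
    for k in cv2.findContours(m,0,2)[0]:
        if cv2.contourArea(k)<300:continue
        r=cv2.minAreaRect(k);p=cv2.approxPolyDP(cv2.convexHull(k),5,True)[:,0]
        P=np.array([onz(w,q,z)[:2] for q in p]);B=np.array([onz(w,q,z)[:2] for q in cv2.boxPoints(r)])
        print(n,r,'\n poly',p.tolist(),P.round(3).tolist(),'box ctr',B.mean(0).round(4),'sides',np.linalg.norm(B[1]-B[0]).round(3),np.linalg.norm(B[2]-B[1]).round(3),'ang',np.arctan2(*(B[1]-B[0])[::-1]).round(3))
print('blue hand',[onz(w,g(*q),.056)[:2].round(3).tolist() for q in((252,42),(325,24),(327,52),(258,72))])
print('orange hand',[onz(w,g(*q),.056)[:2].round(3).tolist() for q in((151,116),(201,131),(193,155),(141,138))])
E
```

```text
yel rim w [0.57926005 0.34910487 0.095     ] top [0.57821555 0.34811353 0.095     ]
blue ((406.14239501953125, 70.62671661376953), (53.76528549194336, 107.97380065917969), 77.19573211669922) 
 poly [[454, 39], [457, 76], [451, 87], [369, 106], [359, 102], [354, 71], [361, 54], [446, 34]] [[0.65, 0.143], [0.614, 0.136], [0.603, 0.141], [0.586, 0.227], [0.59, 0.238], [0.621, 0.245], [0.637, 0.239], [0.655, 0.152]] box ctr [0.6199 0.1903] sides 0.109 0.054 ang -1.381
orange ((237.5460205078125, 196.84112548828125), (84.58662414550781, 51.675045013427734), 20.924503326416016) 
 poly [[208, 162], [282, 188], [266, 234], [192, 206]] [[0.528, 0.406], [0.497, 0.322], [0.442, 0.342], [0.478, 0.428]] box ctr [0.4869 0.3739] sides 0.061 0.096 ang -0.43
yellow ((339.4000549316406, 318.2000427246094), (44.72135925292969, 24.149532318115234), 26.56505012512207) 
 poly [[316, 317], [322, 303], [332, 301], [362, 323], [340, 329]] [[0.353, 0.286], [0.371, 0.279], [0.373, 0.268], [0.344, 0.232], [0.337, 0.257]] box ctr [0.3509 0.2584] sides 0.03 0.054 ang -0.407
yellow ((254.469970703125, 112.29000091552734), (60.95261001586914, 58.83129119873047), 81.8698959350586) 
 poly [[269, 80], [281, 90], [285, 128], [276, 140], [240, 144], [229, 135], [223, 97], [232, 85]] [[0.608, 0.335], [0.599, 0.323], [0.564, 0.32], [0.552, 0.329], [0.549, 0.365], [0.558, 0.375], [0.594, 0.379], [0.604, 0.37]] box ctr [0.5783 0.3494] sides 0.056 0.056 ang -1.455
blue hand [[0.633, 0.247], [0.655, 0.143], [0.617, 0.135], [0.591, 0.236]]
orange hand [[0.528, 0.402], [0.503, 0.323], [0.463, 0.337], [0.493, 0.421]]
```

Call:
jog_arm(
  targets=[
    {"dp": [0,0,0],"yaw": -0.135},
    {"dp": [29,-2,0],"yaw": 0},
    {"dp": [29,-2,15],"yaw": 0},
    {"dp": [29.5,-2,35],"yaw": 0},
    {"dp": [0,0,40],"yaw": 0},
    {"dp": [0,0,40],"yaw": 0},
    {"dp": [0,0,30],"yaw": 0},
    {"dp": [0,0,25],"yaw": 0},
    {"dp": [0,0,18],"yaw": 0},
    {"dp": [0,0,0],"yaw": 0},
  ],
)

```text
t: 12.8
ee_pos: [0.577, 0.3489, 0.056]
orientation: [0.998, 0.06, -0.001, 0.001]
ft_force: [-0.0, 0.1, -0.1]
finger_gap: 0.0759
finger_force: 0.0
```

Call:
jog_arm(
  targets=[
    {"dp": [0,0,0],"yaw": 0},
    {"dp": [0,0,0],"yaw": 0},
    {"dp": [0,0,0],"yaw": 0},
    {"dp": [0,0,0],"yaw": 0},
    {"dp": [0,0,0],"yaw": 0},
    {"dp": [0,0,0],"yaw": 0},
    {"dp": [0,0,-5],"yaw": 0},
    {"dp": [0,0,-15],"yaw": 0},
    {"dp": [0,0,-30],"yaw": 0},
    {"dp": [0,0,-30],"yaw": 0},
  ],
  grip=50,
)

```text
t: 14.05
ee_pos: [0.5777, 0.3492, 0.1385]
orientation: [0.998, 0.059, -0.0, 0.0]
ft_force: [0.0, 0.6, -1.5]
finger_gap: 0.056
finger_force: 30.0
```

```bash
python3 - <<'E'
from h import *
plan((.588,-.231,.20),-.0165)
E
```

```text
t 14.1 p [0.5777 0.3492 0.1385] psi 0.1188 q [ 0.43  0.4   1.46 -0.    1.28  1.88] F [ 0.   0.6 -1.5] gap 0.056 ff 30.0
dp [-58.5 577.4 -61.5] yaw 0.135
```

Call:
jog_arm(
  targets=[
    {"dp": [-4,20,-20],"yaw": 0},
    {"dp": [-4,40,-20],"yaw": 0},
    {"dp": [-4,45,-21],"yaw": 0},
    {"dp": [-4,45,0],"yaw": 0},
    {"dp": [-4,45,0],"yaw": 0},
    {"dp": [-4,45,0],"yaw": 0},
    {"dp": [-4,45,0],"yaw": 0},
    {"dp": [-4,45,0],"yaw": 0},
    {"dp": [-4,45,0],"yaw": 0},
    {"dp": [-4,45,0],"yaw": 0},
  ],
)

```text
t: 15.3
ee_pos: [0.5879, -0.0739, 0.1993]
orientation: [0.998, 0.059, 0.0, 0.0]
ft_force: [1.3, 0.5, -1.6]
finger_gap: 0.0558
finger_force: 30.0
```

Call:
jog_arm(
  targets=[
    {"dp": [-4,45,0],"yaw": 0},
    {"dp": [-4,45,0],"yaw": 0},
    {"dp": [-4,40,0],"yaw": 0},
    {"dp": [-4,25,0],"yaw": 0},
    {"dp": [-2,2,0],"yaw": 0},
    {"dp": [0,0,0],"yaw": 0.135},
    {"dp": [0,0,20],"yaw": 0},
    {"dp": [0,0,20],"yaw": 0},
    {"dp": [0,0,20],"yaw": 0},
    {"dp": [0,0,0],"yaw": 0},
  ],
)

```text
t: 16.55
ee_pos: [0.5868, -0.2291, 0.1347]
orientation: [1.0, -0.008, -0.003, -0.001]
ft_force: [0.2, -0.1, -2.2]
finger_gap: 0.0557
finger_force: 30.0
```

```bash
python3 - <<'E'
from h import *
plan((.588,-.231,.092),-.0165)
a,c=cap('wrist','w3');cv2.imwrite('pics/w3s.png',a[:,:,::-1])
E
```

```text
t 16.6 p [ 0.5868 -0.2291  0.1347] psi -0.0152 q [-0.5   0.31  1.59  0.    1.25  1.09] F [ 0.2 -0.1 -2.2] gap 0.0557 ff 30.0
dp [ 1.3  1.9 42.7] yaw 0.001
```

View pics/w3s.png

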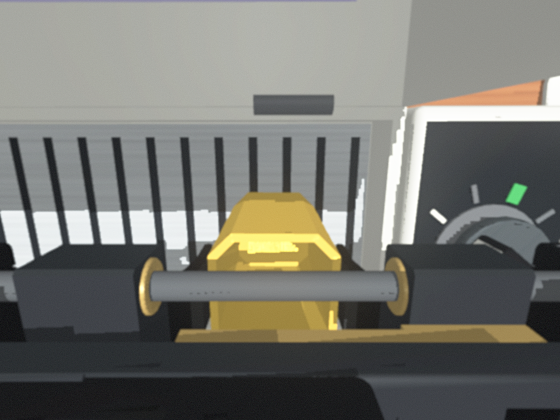

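The yellow cup is over the rack, clear of the right wall (inner edge at about column 365). The knob marks run white (437,215), grey (475,194), green (517,194). Lowering.

Call:
jog_arm(
  targets=[
    {"dp": [1,2,15],"yaw": 0},
    {"dp": [0,0,12],"yaw": 0},
    {"dp": [0,0,7],"yaw": 0},
    {"dp": [0,0,4],"yaw": 0},
    {"dp": [0,0,3],"yaw": 0},
    {"dp": [0,0,2],"yaw": 0},
    {"dp": [0,0,1],"yaw": 0},
    {"dp": [0,0,0],"yaw": 0},
    {"dp": [0,0,0],"yaw": 0},
    {"dp": [0,0,0],"yaw": 0},
  ],
)

```text
t: 17.85
ee_pos: [0.5898, -0.2325, 0.0946]
orientation: [1.0, -0.008, 0.0, 0.0]
ft_force: [0.2, -0.2, -1.6]
finger_gap: 0.0557
finger_force: 30.0
```

Call:
jog_arm(
  targets=[
    {"dp": [0,0,1],"yaw": 0},
    {"dp": [0,0,1],"yaw": 0},
    {"dp": [0,0,1],"yaw": 0},
    {"dp": [0,0,0],"yaw": 0},
    {"dp": [0,0,0],"yaw": 0},
    {"dp": [0,0,0],"yaw": 0},
    {"dp": [0,0,0],"yaw": 0},
    {"dp": [0,0,0],"yaw": 0},
    {"dp": [0,0,0],"yaw": 0},
    {"dp": [0,0,0],"yaw": 0},
  ],
)

```text
t: 19.1
ee_pos: [0.59, -0.2325, 0.0937]
orientation: [1.0, -0.008, 0.0, 0.0]
ft_force: [-5.5, 3.5, 11.5]
finger_gap: 0.0557
finger_force: 30.0
```

Call:
jog_arm(
  targets=[
    {"dp": [0,0,0],"yaw": 0},
    {"dp": [0,0,0],"yaw": 0},
    {"dp": [0,0,0],"yaw": 0},
    {"dp": [0,0,0],"yaw": 0},
    {"dp": [0,0,-10],"yaw": 0},
    {"dp": [0,0,-20],"yaw": 0},
    {"dp": [0,0,-30],"yaw": 0},
    {"dp": [0,0,-40],"yaw": 0},
    {"dp": [0,0,-40],"yaw": 0},
    {"dp": [0,-20,-10],"yaw": 0},
  ],
  grip=74,
)

```text
t: 20.35
ee_pos: [0.5919, -0.2139, 0.2472]
orientation: [1.0, -0.009, 0.004, 0.002]
ft_force: [0.1, 0.2, 0.1]
finger_gap: 0.0738
finger_force: 0.0
```

Call:
jog_arm(
  targets=[
    {"dp": [0,-40,0],"yaw": 0},
    {"dp": [0,-40,0],"yaw": 0},
    {"dp": [0,-40,0],"yaw": 0},
    {"dp": [0,-40,0],"yaw": 0},
    {"dp": [0,-40,0],"yaw": 0},
    {"dp": [0,-40,0],"yaw": 0},
    {"dp": [0,-40,0],"yaw": 0},
    {"dp": [0,-40,0],"yaw": 0},
    {"dp": [0,-30,0],"yaw": 0},
    {"dp": [0,0,0],"yaw": 0},
  ],
  grip=80,
)

```text
t: 21.6
ee_pos: [0.5946, 0.1404, 0.2411]
orientation: [1.0, -0.006, -0.0, -0.0]
ft_force: [0.3, -1.5, -0.3]
finger_gap: 0.0801
finger_force: 0.0
```

Call:
jog_arm(
  targets=[
    {"dp": [0,0,0],"yaw": -0.178},
    {"dp": [0,0,0],"yaw": -0.178},
    {"dp": [0,0,0],"yaw": -0.178},
    {"dp": [0,0,0],"yaw": -0.178},
    {"dp": [0,0,0],"yaw": -0.178},
    {"dp": [0,0,0],"yaw": -0.178},
    {"dp": [0,0,0],"yaw": -0.178},
    {"dp": [0,0,0],"yaw": -0.178},
    {"dp": [0,0,0],"yaw": -0.178},
    {"dp": [0,0,0],"yaw": -0.175},
  ],
)

```text
t: 22.85
ee_pos: [0.5952, 0.1368, 0.2412]
orientation: [0.635, 0.773, -0.0, -0.0]
ft_force: [-0.8, 0.5, 0.3]
finger_gap: 0.0799
finger_force: 0.0
```

```bash
python3 - <<'E'
from h import *
plan((.611,.220,.011),1.761)
w,_=cap('wrist','w4');c=manip.get_calibration('wrist')
hsv=cv2.cvtColor(w,cv2.COLOR_RGB2HSV);m=cv2.inRange(hsv,(105,120,130),(125,255,255))
for k in cv2.findContours(m,0,2)[0]:
    if cv2.contourArea(k)>300:
        p=cv2.approxPolyDP(cv2.convexHull(k),5,True)[:,0];print(p.tolist(),[onz(c,q,.056)[:2].round(3).tolist() for q in p])
t,c=cap('top','t4');hsv=cv2.cvtColor(t,cv2.COLOR_RGB2HSV)
for n,lo,hi,z in[('blue',(105,150,60),(125,255,255),.056),('orange',(3,215,150),(16,255,255),.056),('yellow',(22,130,70),(34,255,255),.13)]:
    m=cv2.morphologyEx(cv2.inRange(hsv,lo,hi),cv2.MORPH_OPEN,np.ones((3,3)))
    for k in cv2.findContours(m,0,2)[0]:
        if cv2.contourArea(k)>100: r=cv2.minAreaRect(k);print(n,np.round(r[0]),np.round(r[1]),onz(c,r[0],z))
E
```

```text
t 22.9 p [0.5952 0.1368 0.2412] psi 1.766 q [ 0.1   0.18  1.54 -0.    1.42 -0.1 ] F [-0.8  0.5  0.3] gap 0.0799 ff 0.0
dp [ 78.5  31.6 230.2] yaw 0.005
[[333, 112], [329, 198], [283, 198], [282, 112]] [[0.637, 0.234], [0.655, 0.146], [0.605, 0.136], [0.585, 0.224]]
blue [ 82. 411.] [16. 19.] [-0.02229133  0.6066342   0.056     ]
blue [376. 276.] [ 9. 42.] [ 0.35545934 -0.1986993   0.056     ]
blue [68. 98.] [81. 44.] [0.8474297  0.67627516 0.056     ]
yellow [392. 190.] [23. 28.] [ 0.58898072 -0.22278863  0.13      ]
```

Call:
jog_arm(
  targets=[
    {"dp": [36,15,0],"yaw": 0},
    {"dp": [37,15.6,0],"yaw": 0},
    {"dp": [0,0,40],"yaw": 0},
    {"dp": [0,0,45],"yaw": 0},
    {"dp": [0,0,45],"yaw": 0},
    {"dp": [0,0,35],"yaw": 0},
    {"dp": [0,0,25],"yaw": 0},
    {"dp": [0,0,20],"yaw": 0},
    {"dp": [0,0,13],"yaw": 0},
    {"dp": [0,0,6],"yaw": 0},
  ],
)

```text
t: 24.2
ee_pos: [0.6119, 0.2149, 0.012]
orientation: [0.637, 0.771, -0.0, -0.0]
ft_force: [0.4, 0.8, 0.0]
finger_gap: 0.0801
finger_force: 0.0
```

Call:
jog_arm(
  targets=[
    {"dp": [0,0,0],"yaw": 0},
    {"dp": [0,0,0],"yaw": 0},
    {"dp": [0,0,0],"yaw": 0},
    {"dp": [0,0,0],"yaw": 0},
    {"dp": [0,0,0],"yaw": 0},
    {"dp": [0,0,0],"yaw": 0},
    {"dp": [0,0,0],"yaw": 0},
    {"dp": [0,0,0],"yaw": 0},
    {"dp": [0,0,0],"yaw": 0},
    {"dp": [0,0,0],"yaw": 0},
  ],
  grip=54,
)

```text
t: 25.45
ee_pos: [0.6129, 0.2153, 0.0134]
orientation: [0.637, 0.771, 0.001, 0.001]
ft_force: [1.1, 1.0, 5.8]
finger_gap: 0.0562
finger_force: 29.8
```

Call:
jog_arm(
  targets=[
    {"dp": [0,0,-5],"yaw": 0},
    {"dp": [0,0,-10],"yaw": 0},
    {"dp": [0,0,-15],"yaw": 0},
    {"dp": [0,0,-20],"yaw": 0},
    {"dp": [0,0,-20],"yaw": 0},
    {"dp": [0,0,-20],"yaw": 0},
    {"dp": [0,0,-20],"yaw": 0},
    {"dp": [0,0,0],"yaw": 0},
    {"dp": [0,0,0],"yaw": 0},
    {"dp": [0,0,0],"yaw": 0},
  ],
)

```text
t: 26.7
ee_pos: [0.6111, 0.2148, 0.121]
orientation: [0.637, 0.771, -0.001, -0.001]
ft_force: [-0.6, -0.2, -1.7]
finger_gap: 0.0562
finger_force: 29.8
```

```bash
python3 - <<'E'
from h import *
st();a,_=cap('wrist','w5');b,_=cap('side','s5')
im=np.zeros((360,800,3),np.uint8);im[:300,:400]=cv2.resize(a[:,:,::-1],(400,300))
im[:360,400:]=cv2.resize(b[120:300,120:320,::-1],(400,360),interpolation=cv2.INTER_CUBIC);cv2.imwrite('pics/m5.png',im)
E
```

```text
t 26.7 p [0.6111 0.2148 0.121 ] psi 1.7608 q [0.22 0.36 1.55 0.   1.23 0.03] F [-0.6 -0.2 -1.7] gap 0.0562 ff 29.8
```

View pics/m5.png

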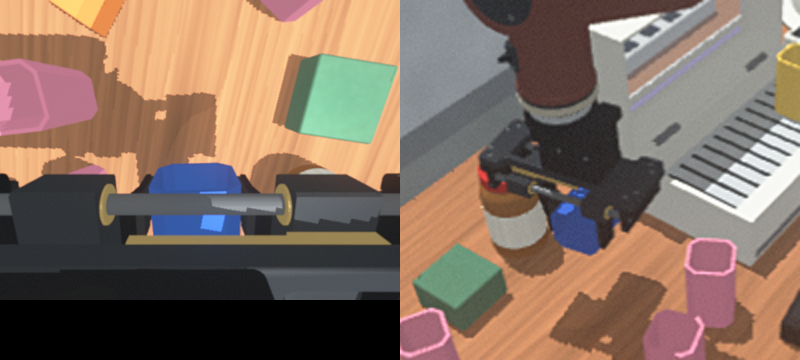

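```bash
cat >> h.py <<'E'
def cupbox(cal,G,psi,tilt,off=.03):
    "projected bbox of cup held at grasp G; tilt 0 = lying (mouth along tool x), pi/2 = mouth up; off: grasp from middle toward mouth"
    ex=np.array([np.cos(psi),np.sin(psi),0]);ez=np.array([0,0,1.]);ey=np.array([-np.sin(psi),np.cos(psi),0])
    a=np.cos(tilt)*ex+np.sin(tilt)*ez;n=-np.sin(tilt)*ex+np.cos(tilt)*ez
    P=[G+(-off+k*.0475)*a+i*.025*n+j*.025*ey for k in(-1,1)for i in(-1,1)for j in(-1,1)]
    q=proj(cal,P);return np.r_[q.min(0),q.max(0)].round().astype(int)
E
python3 - <<'E'
from h import *
s,psi=st();print('torque',s['wrist_torque'].round(3))
G=s['ee_pos']+[0,0,.019]
for n,f in(('side','s5'),('wrist','w5')):
    c=manip.get_calibration(n);h=cv2.cvtColor(cv2.imread(f'pics/{f}.png'),cv2.COLOR_BGR2HSV);m=cv2.inRange(h,(105,120,40),(125,255,255))
    for k in cv2.findContours(m,0,2)[0]:
        if cv2.contourArea(k)>60:x,y,w,hh=cv2.boundingRect(k);print(n,'mask',x,y,x+w,y+hh)
    for t in(0,.4,.8,1.2,1.57):print(t,cupbox(c,G,psi,t))
E
```

```text
t 26.8 p [0.6113 0.2148 0.1213] psi 1.7608 q [0.22 0.36 1.55 0.   1.23 0.03] F [-0.8  0.3 -2.6] gap 0.0557 ff 29.8
torque [ 0.058 -0.04  -0.049]
side mask 0 297 53 393
side mask 195 221 219 247
side mask 373 194 399 218
0 [194 199 236 247]
0.4 [194 208 236 247]
0.8 [193 216 235 246]
1.2 [192 215 232 257]
1.57 [193 215 227 264]
wrist mask 211 301 338 329
wrist mask 208 229 338 272
0 [211 227 338 451]
0.4 [211 216 339 402]
0.8 [212 214 337 352]
1.2 [215 221 334 340]
1.57 [214 195 335 344]
```

The cup stayed horizontal, so friction holds it. I'll go low and try easing the grip so it swings mouth-up.

Call:
jog_arm(
  targets=[
    {"dp": [0,0,20],"yaw": 0},
    {"dp": [0,0,20],"yaw": 0},
    {"dp": [0,0,12],"yaw": 0},
    {"dp": [0,0,5],"yaw": 0},
    {"dp": [0,0,0],"yaw": 0},
    {"dp": [0,0,0],"yaw": 0},
    {"dp": [0,0,0],"yaw": 0},
    {"dp": [0,0,0],"yaw": 0},
    {"dp": [0,0,0],"yaw": 0},
    {"dp": [0,0,0],"yaw": 0},
  ],
  grip=55.4,
)

```text
t: 28.05
ee_pos: [0.6119, 0.215, 0.0655]
orientation: [0.637, 0.771, 0.0, 0.0]
ft_force: [0.6, -0.6, -2.2]
finger_gap: 0.0559
finger_force: 27.0
```

Call:
jog_arm(
  targets=[
    {"dp": [0,0,0],"yaw": 0},
    {"dp": [0,0,0],"yaw": 0},
    {"dp": [0,0,0],"yaw": 0},
    {"dp": [0,0,0],"yaw": 0},
    {"dp": [0,0,0],"yaw": 0},
    {"dp": [0,0,0],"yaw": 0},
    {"dp": [0,0,0],"yaw": 0},
    {"dp": [0,0,0],"yaw": 0},
    {"dp": [0,0,0],"yaw": 0},
    {"dp": [0,0,0],"yaw": 0},
  ],
  grip=55.7,
)

```text
t: 29.3
ee_pos: [0.612, 0.215, 0.0655]
orientation: [0.637, 0.771, 0.0, 0.0]
ft_force: [1.0, 0.1, -1.3]
finger_gap: 0.0558
finger_force: 19.0
```

```bash
cat >> h.py <<'E'
def tiltchk(lo=(105,120,40),hi=(125,255,255),off=.03):
    s,psi=st();G=s['ee_pos']+[0,0,.019]
    for n in('side','wrist'):
        c=manip.get_calibration(n);h=cv2.cvtColor(np.array(manip.read_camera(n)),cv2.COLOR_RGB2HSV);m=cv2.inRange(h,lo,hi)
        for k in cv2.findContours(m,0,2)[0]:
            if cv2.contourArea(k)>60:x,y,w,hh=cv2.boundingRect(k);print(n,'mask',x,y,x+w,y+hh)
        for t in(0,.4,.8,1.2,1.57):print(t,cupbox(c,G,psi,t,off))
E
python3 - <<'E'
from h import *
tiltchk()
E
```

```text
t 29.3 p [0.612  0.215  0.0655] psi 1.7608 q [0.22 0.42 1.58 0.   1.14 0.03] F [ 1.   0.1 -1.3] gap 0.0558 ff 19.0
side mask 0 297 53 393
side mask 199 239 221 263
side mask 373 194 399 218
0 [197 216 237 263]
0.4 [198 225 237 263]
0.8 [196 234 237 261]
1.2 [195 232 233 272]
1.57 [196 232 229 279]
wrist mask 211 301 337 329
wrist mask 208 228 338 272
0 [212 227 338 451]
0.4 [211 216 339 402]
0.8 [212 214 337 352]
1.2 [215 221 334 340]
1.57 [214 195 335 344]
```

Grip force falls smoothly with the commanded opening (19 N at 55.7 mm), so I'll ease it further.

Call:
jog_arm(
  targets=[
    {"dp": [0,0,0],"yaw": 0},
    {"dp": [0,0,0],"yaw": 0},
    {"dp": [0,0,0],"yaw": 0},
    {"dp": [0,0,0],"yaw": 0},
    {"dp": [0,0,0],"yaw": 0},
    {"dp": [0,0,0],"yaw": 0},
    {"dp": [0,0,0],"yaw": 0},
    {"dp": [0,0,0],"yaw": 0},
    {"dp": [0,0,0],"yaw": 0},
    {"dp": [0,0,0],"yaw": 0},
  ],
  grip=56.1,
)

```text
t: 30.65
ee_pos: [0.6119, 0.215, 0.0654]
orientation: [0.637, 0.771, -0.0, -0.0]
ft_force: [0.3, 0.8, -1.8]
finger_gap: 0.0559
finger_force: 9.3
```

```bash
python3 - <<'E'
from h import *
tiltchk()
E
```

```text
t 30.6 p [0.6119 0.215  0.0654] psi 1.7608 q [0.22 0.42 1.58 0.   1.14 0.03] F [ 0.3  0.8 -1.8] gap 0.0559 ff 9.3
side mask 0 297 53 393
side mask 199 239 221 263
side mask 373 194 399 218
0 [197 216 237 263]
0.4 [198 225 237 263]
0.8 [196 234 237 261]
1.2 [195 232 233 272]
1.57 [196 232 229 279]
wrist mask 211 301 337 329
wrist mask 208 228 338 272
0 [212 227 338 451]
0.4 [211 216 339 402]
0.8 [212 214 337 352]
1.2 [215 221 334 339]
1.57 [214 195 335 344]
```

Call:
jog_arm(
  targets=[
    {"dp": [0,0,0],"yaw": 0},
    {"dp": [0,0,0],"yaw": 0},
    {"dp": [0,0,0],"yaw": 0},
    {"dp": [0,0,0],"yaw": 0},
    {"dp": [0,0,0],"yaw": 0},
    {"dp": [0,0,0],"yaw": 0},
    {"dp": [0,0,0],"yaw": 0},
    {"dp": [0,0,0],"yaw": 0},
    {"dp": [0,0,0],"yaw": 0},
    {"dp": [0,0,0],"yaw": 0},
  ],
  grip=56.25,
)

```text
t: 32.0
ee_pos: [0.6121, 0.2154, 0.066]
orientation: [0.637, 0.771, 0.0, -0.0]
ft_force: [-3.1, 2.0, 6.4]
finger_gap: 0.0566
finger_force: 5.7
```

```bash
python3 - <<'E'
from h import *
tiltchk()
E
```

```text
t 32.0 p [0.6121 0.2154 0.066 ] psi 1.7609 q [0.22 0.42 1.58 0.   1.14 0.03] F [-3.1  2.   6.4] gap 0.0566 ff 5.7
side mask 0 297 53 393
side mask 198 239 236 263
side mask 373 194 399 218
0 [197 216 237 263]
0.4 [197 225 237 263]
0.8 [196 234 236 261]
1.2 [195 232 233 272]
1.57 [196 232 229 279]
wrist mask 211 301 339 329
wrist mask 214 213 335 271
0 [212 227 338 451]
0.4 [211 216 339 402]
0.8 [212 214 337 352]
1.2 [215 221 334 339]
1.57 [214 195 335 344]
```

It swung, and the bottom edge is now resting on the desk. I'll raise it so it hangs freely.

Call:
jog_arm(
  targets=[
    {"dp": [0,0,-2],"yaw": 0},
    {"dp": [0,0,-2],"yaw": 0},
    {"dp": [0,0,-2],"yaw": 0},
    {"dp": [0,0,-2],"yaw": 0},
    {"dp": [0,0,-2],"yaw": 0},
    {"dp": [0,0,-2],"yaw": 0},
    {"dp": [0,0,-2],"yaw": 0},
    {"dp": [0,0,-2],"yaw": 0},
    {"dp": [0,0,0],"yaw": 0},
    {"dp": [0,0,0],"yaw": 0},
  ],
)

```text
t: 33.35
ee_pos: [0.612, 0.2151, 0.0816]
orientation: [0.637, 0.771, 0.0, 0.0]
ft_force: [-0.3, 1.0, 1.7]
finger_gap: 0.0566
finger_force: 0.3
```

```bash
python3 - <<'E'
from h import *
tiltchk()
E
```

```text
t 33.4 p [0.612  0.2151 0.0816] psi 1.7608 q [0.22 0.4  1.57 0.   1.16 0.03] F [-0.3  1.   1.7] gap 0.0566 ff 0.3
side mask 0 297 53 393
side mask 199 235 238 264
side mask 373 194 399 218
0 [196 212 237 258]
0.4 [197 220 237 258]
0.8 [195 229 236 257]
1.2 [194 227 233 268]
1.57 [195 228 228 275]
wrist mask 218 301 330 329
wrist mask 218 215 330 271
0 [212 227 338 451]
0.4 [211 216 339 402]
0.8 [212 214 338 352]
1.2 [216 221 334 340]
1.57 [214 195 336 344]
```

Call:
jog_arm(
  targets=[
    {"dp": [0,0,0],"yaw": 0},
    {"dp": [0,0,0],"yaw": 0},
    {"dp": [0,0,0],"yaw": 0},
    {"dp": [0,0,0],"yaw": 0},
    {"dp": [0,0,0],"yaw": 0},
    {"dp": [0,0,-10],"yaw": 0},
    {"dp": [0,0,-20],"yaw": 0},
    {"dp": [0,0,-20],"yaw": 0},
    {"dp": [0,0,-10],"yaw": 0},
    {"dp": [0,0,0],"yaw": 0},
  ],
  grip=54,
)

```text
t: 34.7
ee_pos: [0.6129, 0.2152, 0.1434]
orientation: [0.637, 0.771, 0.001, 0.001]
ft_force: [0.6, -0.2, -1.3]
finger_gap: 0.0552
finger_force: 30.0
```

```bash
python3 - <<'E'
from h import *
tiltchk()
a,_=cap('wrist','w6');b,_=cap('side','s6')
im=np.zeros((400,800,3),np.uint8);im[:300,:400]=cv2.resize(a[:,:,::-1],(400,300))
im[:400,400:]=cv2.resize(b[180:300,160:280,::-1],(400,400),interpolation=cv2.INTER_CUBIC);cv2.imwrite('pics/m6.png',im)
E
```

```text
t 34.7 p [0.6129 0.2152 0.1434] psi 1.7608 q [ 0.22  0.34  1.54 -0.    1.26  0.03] F [ 0.6 -0.2 -1.3] gap 0.0552 ff 30.0
side mask 0 297 53 393
side mask 195 215 236 247
side mask 373 194 399 218
0 [192 192 235 240]
0.4 [192 201 235 239]
0.8 [191 209 234 239]
1.2 [190 207 231 250]
1.57 [190 208 226 258]
wrist mask 218 301 330 329
wrist mask 218 215 329 271
0 [213 227 341 454]
0.4 [212 217 342 404]
0.8 [214 214 340 353]
1.2 [217 222 337 341]
1.57 [216 195 338 346]
```

View pics/m6.png

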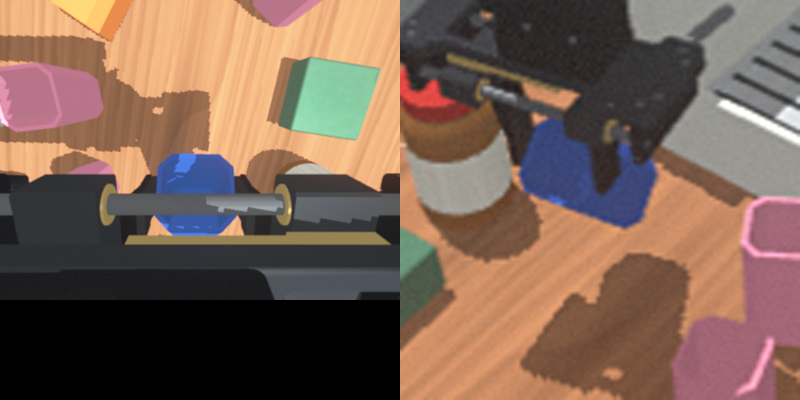

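```bash
python3 - <<'E'
from h import *
a=cv2.imread('pics/w6.png');b=cv2.imread('pics/s6.png')
im=np.zeros((420,800,3),np.uint8);im[:400,:400]=cv2.resize(cv2.convertScaleAbs(a[200:340,200:340],alpha=1.3),(400,400),interpolation=2)
im[:400,400:]=cv2.resize(cv2.convertScaleAbs(b[205:255,185:245],alpha=1.6),(400,333),interpolation=2)[:400] if 0 else np.vstack([cv2.resize(cv2.convertScaleAbs(b[205:255,185:245],alpha=1.6),(400,333),interpolation=2),np.zeros((67,400,3),np.uint8)])
cv2.imwrite('pics/m7.png',im)
E
```

```text
(no output)
```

View pics/m7.png

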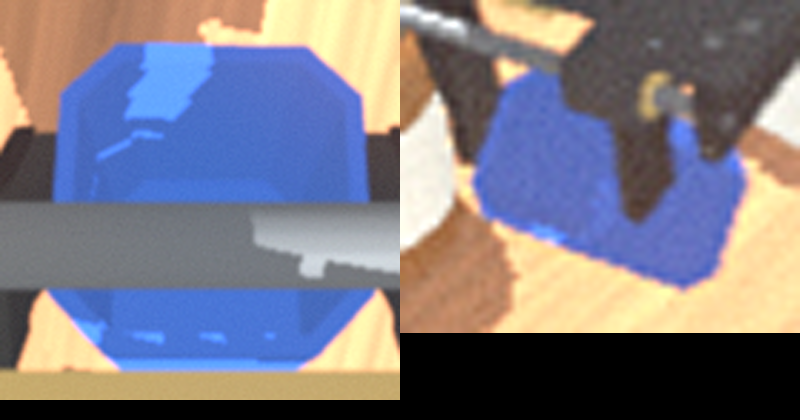

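We are looking into the cup's mouth, so it is mouth-up. I'll measure the remaining tilt from the rim octagon.

```bash
cat >> h.py <<'E'
def rimpose(px,name='wrist'):
    c=manip.get_calibration(name);s,psi=st()
    a=.018;b=.028  # order: far-left,far-right, right-far,right-near, near-right,near-left,left-near,left-far ; obj x=image right, y=image down
    o=np.array([(-a,-b),(a,-b),(b,-a),(b,a),(a,b),(-a,b),(-b,a),(-b,-a)]);o=np.c_[o,np.zeros(8)]
    ok,r,t=cv2.solvePnP(o,np.array(px,float),np.array(c['K']),np.array(c['distortion']))
    V=np.array(c['view']);R=V[:3,:3].T@cv2.Rodrigues(r)[0];C=V[:3,:3].T@(t[:,0]-V[:3,3]);ax=-R[:,2]
    e=np.array([np.cos(psi),np.sin(psi),0])
    print('reproj',np.abs(cv2.projectPoints(o,r,t,np.array(c['K']),np.array(c['distortion']))[0][:,0]-px).max().round(1),'rim',C.round(4),'axis',ax.round(3),'tilt(toward tool x)',np.arctan2(ax@e,ax[2]).round(3),'bottom ctr',(C-.095*ax).round(4))
E
python3 - <<'E'
from h import *
p=np.array([(122,45),(305,45),(362,98),(372,288),(300,370),(118,370),(45,288),(62,98)])*.35+200
rimpose(p)
E
```

```text
t 34.9 p [0.6113 0.2148 0.1404] psi 1.7608 q [ 0.22  0.34  1.54 -0.    1.26  0.03] F [-0.3 -0.4 -2.1] gap 0.0553 ff 30.0
reproj 4.6 rim [0.6108 0.2141 0.1487] axis [-0.139  0.48   0.866] tilt(toward tool x) 0.521 bottom ctr [0.6241 0.1685 0.0664]
```

Call:
jog_arm(
  targets=[
    {"dp": [0,0,15],"yaw": 0},
    {"dp": [0,0,15],"yaw": 0},
    {"dp": [0,0,10],"yaw": 0},
    {"dp": [0,0,4],"yaw": 0},
    {"dp": [0,0,2],"yaw": 0},
    {"dp": [0,0,1],"yaw": 0},
    {"dp": [0,0,1],"yaw": 0},
    {"dp": [0,0,0],"yaw": 0},
    {"dp": [0,0,0],"yaw": 0},
    {"dp": [0,0,0],"yaw": 0},
  ],
)

```text
t: 36.15
ee_pos: [0.612, 0.215, 0.0936]
orientation: [0.637, 0.771, 0.0, 0.0]
ft_force: [0.2, 0.0, -1.6]
finger_gap: 0.0556
finger_force: 30.0
```

Call:
jog_arm(
  targets=[
    {"dp": [0,0,2],"yaw": 0},
    {"dp": [0,0,2],"yaw": 0},
    {"dp": [0,0,1],"yaw": 0},
    {"dp": [0,0,1],"yaw": 0},
    {"dp": [0,0,1],"yaw": 0},
    {"dp": [0,0,0],"yaw": 0},
    {"dp": [0,0,0],"yaw": 0},
    {"dp": [0,0,0],"yaw": 0},
    {"dp": [0,0,0],"yaw": 0},
    {"dp": [0,0,0],"yaw": 0},
  ],
)

```text
t: 37.4
ee_pos: [0.612, 0.215, 0.0865]
orientation: [0.637, 0.771, 0.0, 0.0]
ft_force: [0.2, -1.0, -2.4]
finger_gap: 0.0555
finger_force: 30.0
```

Call:
jog_arm(
  targets=[
    {"dp": [0,0,1],"yaw": 0},
    {"dp": [0,0,1],"yaw": 0},
    {"dp": [0,0,1],"yaw": 0},
    {"dp": [0,0,1],"yaw": 0},
    {"dp": [0,0,1],"yaw": 0},
    {"dp": [0,0,0],"yaw": 0},
    {"dp": [0,0,0],"yaw": 0},
    {"dp": [0,0,0],"yaw": 0},
    {"dp": [0,0,0],"yaw": 0},
    {"dp": [0,0,0],"yaw": 0},
  ],
)

```text
t: 38.65
ee_pos: [0.612, 0.215, 0.0815]
orientation: [0.637, 0.771, 0.0, -0.0]
ft_force: [-0.5, 0.3, 0.3]
finger_gap: 0.0559
finger_force: 30.0
```

Call:
jog_arm(
  targets=[
    {"dp": [0,0,1],"yaw": 0},
    {"dp": [-3,0,0],"yaw": 0},
    {"dp": [-4,0,-0.5],"yaw": 0},
    {"dp": [-5,0,-0.5],"yaw": 0},
    {"dp": [-5,0,0],"yaw": 0},
    {"dp": [-5,0,0],"yaw": 0},
    {"dp": [-5,0,0],"yaw": 0},
    {"dp": [-4,0,0],"yaw": 0},
    {"dp": [0,0,0],"yaw": 0},
    {"dp": [0,0,0],"yaw": 0},
  ],
  grip=55.9,
)

```text
t: 39.9
ee_pos: [0.6186, 0.1845, 0.0831]
orientation: [0.637, 0.771, 0.001, 0.001]
ft_force: [-2.5, -1.0, 7.5]
finger_gap: 0.056
finger_force: 8.6
```

```bash
cat >> h.py <<'E'
def rimrow(lo,hi,name='wrist',sv=None):
    a=np.array(manip.read_camera(name));h=cv2.cvtColor(a,cv2.COLOR_RGB2HSV);m=cv2.inRange(h,lo,hi)
    if sv:cv2.imwrite(f'pics/{sv}.png',a[:,:,::-1])
    for k in cv2.findContours(m,0,2)[0]:
        if cv2.contourArea(k)>100:print('cnt',cv2.approxPolyDP(cv2.convexHull(k),2.5,True)[:,0].tolist())
E
python3 - <<'E'
from h import *
st();rimrow((105,110,60),(125,255,255),sv='w8');tiltchk(off=.045)
E
```

```text
t 39.9 p [0.6186 0.1845 0.0831] psi 1.7607 q [ 0.17  0.39  1.58 -0.    1.16 -0.02] F [-2.5 -1.   7.5] gap 0.056 ff 8.6
cnt [[329, 301], [329, 308], [310, 328], [237, 328], [218, 309], [219, 301]]
cnt [[328, 235], [329, 270], [217, 269], [218, 236], [238, 216], [309, 216]]
t 40.0 p [0.6186 0.1845 0.0831] psi 1.7608 q [ 0.17  0.39  1.58 -0.    1.16 -0.02] F [-3.  -1.1  7.1] gap 0.0564 ff 8.6
side mask 0 297 53 393
side mask 205 226 239 263
side mask 373 194 399 219
0 [206 200 245 245]
0.4 [207 210 245 247]
0.8 [205 220 244 248]
1.2 [203 221 240 261]
1.57 [203 223 234 270]
wrist mask 218 301 330 329
wrist mask 217 215 331 271
0 [214 253 336 476]
0.4 [215 238 335 413]
0.8 [218 228 332 354]
1.2 [221 224 328 331]
1.57 [220 191 329 325]
```

```bash
python3 - <<'E'
from h import *
rimpose(np.array([(238,216),(309,216),(328.5,235),(329,308),(310,328.5),(237,328.5),(218,309),(218,236)]))
print(manip.get_calibration('wrist')['K'])
for ph in(0,.15,.3,.45):
  for r in (.02,.03,.04):
    s,psi=st.__wrapped__() if 0 else (manip.sense(),1.7608)
    G=s['ee_pos']+[0,0,.019];e=np.array([np.cos(psi),np.sin(psi),0]);f=np.array([e[1],-e[0],0]);z=np.array([0,0,1.])
    u=np.sin(ph)*e+np.cos(ph)*z;v=np.cos(ph)*e-np.sin(ph)*z
    C=G+r*u;P=[C+.018*sx*f+.028*sy*v for sx,sy in((-1,1),(1,1),(1,-1),(-1,-1))]
    print(ph,r,proj(manip.get_calibration('wrist'),P).round(0).tolist())
E
```

```text
t 40.0 p [0.6186 0.1845 0.0831] psi 1.7608 q [ 0.17  0.39  1.58 -0.    1.16 -0.02] F [-3.2 -1.2  6.4] gap 0.0564 ff 8.6
reproj 0.6 rim [0.6181 0.1842 0.0963] axis [-0.046  0.31   0.95 ] tilt(toward tool x) 0.318 bottom ctr [0.6224 0.1547 0.0061]
[[321.57433118   0.         273.51392698]
 [  0.         321.57433118 215.5091802 ]
 [  0.           0.           1.        ]]
0 0.02 [[230.0, 234.0], [320.0, 234.0], [315.0, 353.0], [235.0, 353.0]]
0 0.03 [[227.0, 242.0], [323.0, 242.0], [318.0, 369.0], [232.0, 369.0]]
0 0.04 [[223.0, 252.0], [328.0, 252.0], [322.0, 388.0], [228.0, 388.0]]
0.15 0.02 [[231.0, 224.0], [318.0, 224.0], [317.0, 353.0], [233.0, 353.0]]
0.15 0.03 [[228.0, 228.0], [322.0, 228.0], [320.0, 366.0], [230.0, 366.0]]
0.15 0.04 [[224.0, 232.0], [326.0, 232.0], [324.0, 382.0], [227.0, 382.0]]
0.3 0.02 [[233.0, 217.0], [317.0, 217.0], [318.0, 350.0], [232.0, 351.0]]
0.3 0.03 [[230.0, 216.0], [321.0, 216.0], [321.0, 360.0], [229.0, 360.0]]
0.3 0.04 [[226.0, 215.0], [325.0, 215.0], [326.0, 372.0], [225.0, 372.0]]
0.45 0.02 [[234.0, 211.0], [316.0, 211.0], [319.0, 346.0], [231.0, 346.0]]
0.45 0.03 [[231.0, 206.0], [319.0, 206.0], [323.0, 351.0], [227.0, 351.0]]
0.45 0.04 [[228.0, 200.0], [322.0, 200.0], [327.0, 358.0], [223.0, 358.0]]
```

Tilt is now about 0.32 rad with the bottom edge on the desk, inside the stable range, so releasing will let it settle flat.

Call:
jog_arm(
  targets=[
    {"dp": [0,0,0],"yaw": 0},
    {"dp": [0,0,0],"yaw": 0},
    {"dp": [0,0,0],"yaw": 0},
    {"dp": [0,0,0],"yaw": 0},
    {"dp": [0,0,0],"yaw": 0},
    {"dp": [0,0,0],"yaw": 0},
    {"dp": [0,0,-10],"yaw": 0},
    {"dp": [0,0,-30],"yaw": 0},
    {"dp": [0,0,-30],"yaw": 0},
    {"dp": [0,0,-20],"yaw": 0},
  ],
  grip=66,
)

```text
t: 41.3
ee_pos: [0.6187, 0.1847, 0.1741]
orientation: [0.637, 0.771, 0.001, 0.001]
ft_force: [0.1, 1.2, 0.6]
finger_gap: 0.0663
finger_force: 0.0
```

Call:
jog_arm(
  targets=[
    {"dp": [-30,0,-20],"yaw": 0},
    {"dp": [-40,0,-20],"yaw": 0},
    {"dp": [-40,0,0],"yaw": 0},
    {"dp": [-10,0,0],"yaw": 0},
    {"dp": [0,0,0],"yaw": 0},
    {"dp": [0,0,0],"yaw": 0},
    {"dp": [0,0,0],"yaw": 0},
    {"dp": [0,0,0],"yaw": 0},
    {"dp": [0,0,0],"yaw": 0},
    {"dp": [0,0,0],"yaw": 0},
  ],
  grip=78,
)

```text
t: 42.55
ee_pos: [0.6405, 0.0669, 0.2114]
orientation: [0.637, 0.771, -0.0, 0.0]
ft_force: [-0.4, -0.0, 0.7]
finger_gap: 0.0781
finger_force: 0.0
```

```bash
python3 - <<'E'
from h import *
st();rimrow((105,110,60),(125,255,255),sv='w9');rimrow((5,140,190),(16,255,255));b,_=cap('side','s9');a=cv2.imread('pics/w9.png')
im=np.zeros((360,800,3),np.uint8);im[:300,:400]=cv2.resize(a,(400,300))
im[:360,400:]=cv2.resize(b[180:360,120:320,::-1],(400,360),interpolation=cv2.INTER_CUBIC);cv2.imwrite('pics/m9.png',im)
E
```

```text
t 42.5 p [0.6405 0.0669 0.2114] psi 1.761 q [-0.02  0.27  1.49 -0.    1.38 -0.21] F [-0.4 -0.   0.7] gap 0.0781 ff 0.0
cnt [[251, 61], [294, 69], [304, 84], [296, 129], [284, 137], [242, 132], [231, 117], [237, 71]]
```

View pics/m9.png

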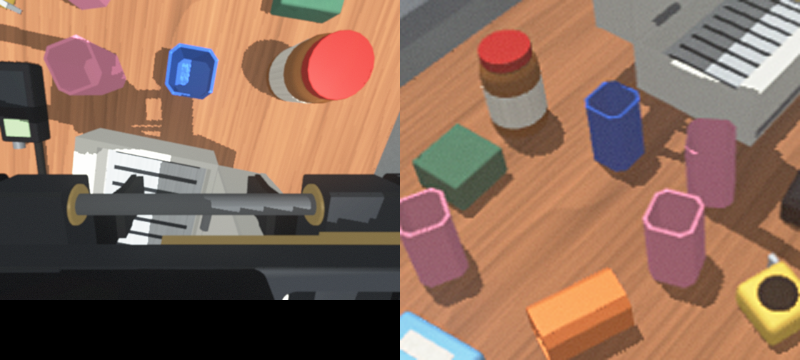

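The blue cup now stands upright with its mouth up. I'll find its position and yaw.

```bash
python3 - <<'E'
from h import *
c=manip.get_calibration('wrist')
p=[[251,61],[294,69],[304,84],[296,129],[284,137],[242,132],[231,117],[237,71]]
P=np.array([onz(c,q,.095)[:2] for q in p]);print(P.round(3).tolist(),'ctr',P.mean(0).round(4),((P.max(0)+P.min(0))/2).round(4))
for i in(0,2,4,6):
    d=P[i+1]-P[i];print(np.arctan2(d[1],d[0]).round(3),np.linalg.norm(d).round(3))
E
```

```text
[[0.599, 0.183], [0.634, 0.184], [0.644, 0.174], [0.645, 0.139], [0.637, 0.131], [0.601, 0.128], [0.59, 0.138], [0.589, 0.174]] ctr [0.6175 0.1563] [0.6173 0.1559]
0.021 0.035
-1.546 0.036
-3.066 0.036
1.592 0.036
```

Call:
jog_arm(
  targets=[
    {"dp": [0,0,0],"yaw": 0.173},
    {"dp": [0,0,0],"yaw": 0.173},
    {"dp": [0,0,0],"yaw": 0.173},
    {"dp": [0,0,0],"yaw": 0.173},
    {"dp": [0,0,0],"yaw": 0.173},
    {"dp": [0,0,0],"yaw": 0.173},
    {"dp": [0,0,0],"yaw": 0.173},
    {"dp": [0,0,0],"yaw": 0.173},
    {"dp": [0,0,0],"yaw": 0.173},
    {"dp": [0,0,0],"yaw": 0.174},
  ],
)

```text
t: 43.95
ee_pos: [0.6417, 0.0877, 0.2123]
orientation: [1.0, 0.019, 0.003, -0.014]
ft_force: [7.6, 63.1, -0.8]
finger_gap: 0.04
finger_force: 27.7
```

Call:
jog_arm(
  targets=[
    {"dp": [-10,-45,0],"yaw": 0},
    {"dp": [-11,-45,0],"yaw": 0},
    {"dp": [0,0,0],"yaw": 0},
    {"dp": [0,0,30],"yaw": 0},
    {"dp": [0,0,35],"yaw": 0},
    {"dp": [0,0,35],"yaw": 0},
    {"dp": [0,0,25],"yaw": 0},
    {"dp": [0,0,18],"yaw": 0},
    {"dp": [0,0,11],"yaw": 0},
    {"dp": [0,0,0],"yaw": 0},
  ],
)

```text
t: 45.2
ee_pos: [0.6166, 0.1557, 0.057]
orientation: [1.0, 0.015, -0.0, 0.0]
ft_force: [-0.4, -1.0, -0.6]
finger_gap: 0.0784
finger_force: 0.0
```

Call:
jog_arm(
  targets=[
    {"dp": [0,0,0],"yaw": 0},
    {"dp": [0,0,0],"yaw": 0},
    {"dp": [0,0,0],"yaw": 0},
    {"dp": [0,0,0],"yaw": 0},
    {"dp": [0,0,0],"yaw": 0},
    {"dp": [0,0,0],"yaw": 0},
    {"dp": [0,0,-5],"yaw": 0},
    {"dp": [0,0,-25],"yaw": 0},
    {"dp": [0,0,-40],"yaw": 0},
    {"dp": [0,0,-40],"yaw": 0},
  ],
  grip=50,
)

```text
t: 46.45
ee_pos: [0.6159, 0.1557, 0.1673]
orientation: [1.0, 0.015, -0.001, 0.0]
ft_force: [0.5, 0.2, -1.1]
finger_gap: 0.0559
finger_force: 30.0
```

```bash
python3 - <<'E'
from h import *
plan((.5894,-.126,.16),-.0165)
E
```

```text
t 46.5 p [0.6159 0.1557 0.1673] psi 0.0296 q [ 0.12  0.29  1.55 -0.    1.31  1.66] F [ 0.5  0.2 -1.1] gap 0.0559 ff 30.0
dp [-34.8 280.8   7.3] yaw 0.046
```

A finger brushed something during that turn, probably the open lid's left side. I'll check that nothing shifted.

```bash
python3 - <<'E'
from h import *
n,_=cap('top','t10');o=cv2.imread('pics/t4.png');m=cv2.imread('pics/t0.png')
d=cv2.absdiff(cv2.cvtColor(n,cv2.COLOR_RGB2GRAY),cv2.cvtColor(o,6))
im=np.zeros((460,800,3),np.uint8)
im[:230,:400]=cv2.resize(o[100:260,200:478],(400,230));im[:230,400:]=cv2.resize(n[100:260,200:478,::-1],(400,230));im[230:,:400]=cv2.resize(cv2.cvtColor(d[100:260,200:478]*3,8),(400,230))
s,_=cap('side','s10');im[230:,400:]=cv2.resize(s[60:290,100:500,::-1],(400,230));cv2.imwrite('pics/m10.png',im)
E
```

```text
(no output)
```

View pics/m10.png

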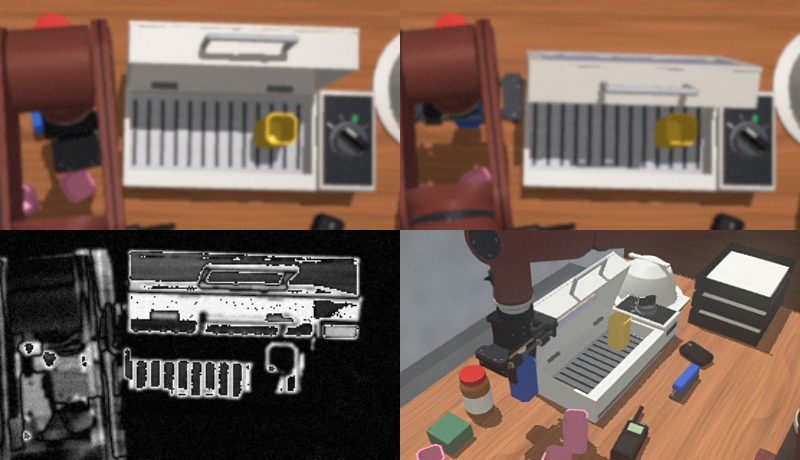

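The lid was nudged part-way down. I'll set the blue cup back on the desk, reopen the lid, then continue.

Call:
jog_arm(
  targets=[
    {"dp": [0,0,35],"yaw": 0},
    {"dp": [0,0,35],"yaw": 0},
    {"dp": [0,0,20],"yaw": 0},
    {"dp": [0,0,12],"yaw": 0},
    {"dp": [0,0,5],"yaw": 0},
    {"dp": [0,0,2],"yaw": 0},
    {"dp": [0,0,1],"yaw": 0},
    {"dp": [0,0,0],"yaw": 0},
    {"dp": [0,0,0],"yaw": 0},
    {"dp": [0,0,0],"yaw": 0},
  ],
)

```text
t: 47.8
ee_pos: [0.6174, 0.1561, 0.0583]
orientation: [1.0, 0.015, 0.001, -0.0]
ft_force: [-0.2, -0.4, 2.2]
finger_gap: 0.0558
finger_force: 30.0
```

Call:
jog_arm(
  targets=[
    {"dp": [0,0,0],"yaw": 0},
    {"dp": [0,0,0],"yaw": 0},
    {"dp": [0,0,0],"yaw": 0},
    {"dp": [0,0,0],"yaw": 0},
    {"dp": [0,0,-20],"yaw": 0},
    {"dp": [0,0,-40],"yaw": 0},
    {"dp": [0,0,-60],"yaw": 0},
    {"dp": [-10,0,-60],"yaw": 0},
    {"dp": [-20,0,-60],"yaw": 0},
    {"dp": [-40,0,-60],"yaw": 0},
  ],
  grip=72,
)

```text
t: 49.05
ee_pos: [0.5522, 0.154, 0.353]
orientation: [1.0, 0.015, 0.002, -0.0]
ft_force: [0.6, -0.1, -0.9]
finger_gap: 0.072
finger_force: 0.0
```

```bash
python3 - <<'E'
from h import *
from scipy.optimize import least_squares
st()
c=manip.get_calibration('top');yw=-.0165;ex=np.array([np.cos(yw),np.sin(yw)]);ey=np.array([-ex[1],ex[0]])
H=np.array([.673,-.1295])
def bar(th):
    X=-.24*np.cos(th)+.03*np.sin(th);return np.r_[H+X*ex,.08+.24*np.sin(th)+.03*np.cos(th)]
for th in(.9,1.0,1.1,1.2,1.3,1.57):print(th,bar(th).round(3),proj(c,bar(th)).round(1))
s,_=manip.get_calibration('side'),0
print('side',[(th,proj(s,bar(th)).round(0).tolist()) for th in(1.0,1.2)])
t=np.linspace(1.1,1.58,10)
E
```

```text
t 49.0 p [0.5522 0.154  0.353 ] psi 0.0294 q [ 0.13  0.04  1.48 -0.    1.61  1.68] F [ 0.6 -0.1 -0.9] gap 0.072 ff 0.0
0.9 [ 0.547 -0.127  0.287] [[369.6 199.9]]
1.0 [ 0.569 -0.128  0.298] [[370.9 189.8]]
1.1 [ 0.591 -0.128  0.307] [[372.1 179. ]]
1.2 [ 0.614 -0.129  0.315] [[373.  167.9]]
1.3 [ 0.638 -0.129  0.319] [[373.7 156.6]]
1.57 [ 0.703 -0.13   0.32 ] [[374.  126.7]]
side [(1.0, [[309.0, 112.0]]), (1.2, [[294.0, 101.0]])]
```

Call:
jog_arm(
  targets=[
    {"dp": [0,0,-5],"yaw": -0.17},
    {"dp": [0,0,-5],"yaw": -0.17},
    {"dp": [0,0,-5],"yaw": -0.17},
    {"dp": [0,0,-5],"yaw": -0.17},
    {"dp": [0,0,-5],"yaw": -0.17},
    {"dp": [0,0,-5],"yaw": -0.17},
    {"dp": [0,0,0],"yaw": -0.17},
    {"dp": [0,0,0],"yaw": -0.17},
    {"dp": [0,0,0],"yaw": -0.165},
    {"dp": [0,0,0],"yaw": 0},
  ],
  grip=42,
)

```text
t: 50.3
ee_pos: [0.5523, 0.1541, 0.3803]
orientation: [0.713, 0.701, 0.001, 0.001]
ft_force: [0.1, 0.4, 0.9]
finger_gap: 0.0419
finger_force: 0.0
```

Call:
jog_arm(
  targets=[
    {"dp": [-40,8,0],"yaw": 0},
    {"dp": [-45,8,0],"yaw": 0},
    {"dp": [-45,8,0],"yaw": 0},
    {"dp": [-45,8,0],"yaw": 0},
    {"dp": [-45,8,0],"yaw": 0},
    {"dp": [-40,8,0],"yaw": 0},
    {"dp": [-23,8,0],"yaw": 0},
    {"dp": [0,6,0],"yaw": 0},
    {"dp": [0,6,0],"yaw": 0},
    {"dp": [0,0,0],"yaw": 0},
  ],
)

```text
t: 51.55
ee_pos: [0.6163, -0.1284, 0.3787]
orientation: [0.712, 0.702, 0.0, -0.0]
ft_force: [0.2, 0.3, -0.4]
finger_gap: 0.042
finger_force: 0.0
```

```bash
python3 - <<'E'
from h import *
plan((.625,-.129,.301),1.554)
w,_=cap('wrist','w11');s,_=cap('side','s11')
im=np.zeros((310,800,3),np.uint8);im[:300,:400]=cv2.resize(w[:,:,::-1],(400,300));im[:300,400:]=cv2.resize(s[40:190,200:400,::-1],(400,300),interpolation=2);cv2.imwrite('pics/m11.png',im)
c=manip.get_calibration('wrist');print(proj(c,[[.625,-.066,.317],[.625,-.19,.317]]))
E
```

```text
t 51.5 p [ 0.6163 -0.1284  0.3787] psi 1.5563 q [-0.33  0.18  1.28  0.    1.68 -0.32] F [ 0.2  0.3 -0.4] gap 0.042 ff 0.0
dp [-0.4  8.7 77.7] yaw 0.002
[[286.07263249 139.06921314]
 [286.80109651 303.22248957]]
```

View pics/m11.png

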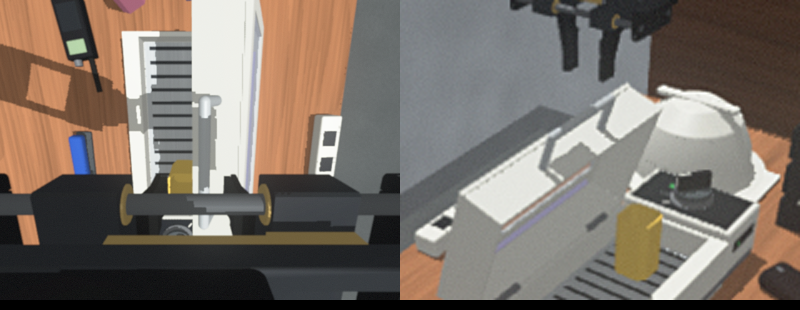

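The bar appears at (287,140) in the wrist image, matching the prediction of (286,139). I'll grip it and reopen the lid.

Call:
jog_arm(
  targets=[
    {"dp": [0,9,0],"yaw": 0},
    {"dp": [0,0,15],"yaw": 0},
    {"dp": [0,0,15],"yaw": 0},
    {"dp": [0,0,15],"yaw": 0},
    {"dp": [0,0,15],"yaw": 0},
    {"dp": [0,0,10],"yaw": 0},
    {"dp": [0,0,5],"yaw": 0},
    {"dp": [0,0,0],"yaw": 0},
    {"dp": [0,0,0],"yaw": 0},
    {"dp": [0,0,0],"yaw": 0},
  ],
)

```text
t: 52.9
ee_pos: [0.6251, -0.1302, 0.3044]
orientation: [0.713, 0.701, 0.0, 0.0]
ft_force: [0.3, 0.9, 0.2]
finger_gap: 0.0417
finger_force: 0.0
```

Call:
jog_arm(
  targets=[
    {"dp": [0,0,0],"yaw": 0},
    {"dp": [0,0,0],"yaw": 0},
    {"dp": [0,0,0],"yaw": 0},
    {"dp": [0,0,0],"yaw": 0},
    {"dp": [0,0,0],"yaw": 0},
    {"dp": [0,0,0],"yaw": 0},
    {"dp": [0,0,0],"yaw": 0},
    {"dp": [0,0,0],"yaw": 0},
    {"dp": [0,0,0],"yaw": 0},
    {"dp": [0,0,0],"yaw": 0},
  ],
  grip=0,
)

```text
t: 54.15
ee_pos: [0.6249, -0.1301, 0.3037]
orientation: [0.713, 0.701, 0.0, 0.0]
ft_force: [1.0, -0.2, -0.6]
finger_gap: 0.0108
finger_force: 30.0
```

Call:
jog_arm(
  targets=[
    {"dp": [0,8,-1],"yaw": 0},
    {"dp": [0,9,-1],"yaw": 0},
    {"dp": [0,10,-0.5],"yaw": 0},
    {"dp": [0,10,0],"yaw": 0},
    {"dp": [0,10,0],"yaw": 0},
    {"dp": [0,10,0],"yaw": 0},
    {"dp": [0,10,0.5],"yaw": 0},
    {"dp": [0,10,0.5],"yaw": 0},
    {"dp": [0,3,0.5],"yaw": 0},
    {"dp": [0,0,0],"yaw": 0},
  ],
)

```text
t: 55.4
ee_pos: [0.7057, -0.1312, 0.3043]
orientation: [0.713, 0.702, 0.001, 0.0]
ft_force: [2.5, 1.4, 1.6]
finger_gap: 0.0108
finger_force: 30.0
```

Call:
jog_arm(
  targets=[
    {"dp": [0,0,0],"yaw": 0},
    {"dp": [0,0,0],"yaw": 0},
    {"dp": [0,0,0],"yaw": 0},
    {"dp": [0,0,0],"yaw": 0},
    {"dp": [0,0,-15],"yaw": 0},
    {"dp": [0,0,-20],"yaw": 0},
    {"dp": [0,0,-25],"yaw": 0},
    {"dp": [0,-30,-15],"yaw": 0},
    {"dp": [0,-40,0],"yaw": 0},
    {"dp": [0,-40,0],"yaw": 0},
  ],
  grip=36,
)

```text
t: 56.65
ee_pos: [0.5942, -0.1298, 0.3823]
orientation: [0.713, 0.701, 0.001, 0.002]
ft_force: [-0.9, -0.2, 0.3]
finger_gap: 0.0357
finger_force: 0.0
```

Call:
jog_arm(
  targets=[
    {"dp": [30,-40,0],"yaw": 0},
    {"dp": [45,0,0],"yaw": 0},
    {"dp": [45,0,0],"yaw": 0},
    {"dp": [45,0,0],"yaw": 0},
    {"dp": [45,0,0],"yaw": 0},
    {"dp": [45,0,0],"yaw": 0},
    {"dp": [35,0,0],"yaw": 0},
    {"dp": [0,0,0],"yaw": 0.17},
    {"dp": [0,0,0],"yaw": 0.17},
    {"dp": [0,0,0],"yaw": 0.17},
  ],
  grip=76,
)

```text
t: 57.9
ee_pos: [0.5599, 0.1614, 0.3821]
orientation: [0.868, 0.497, 0.001, 0.001]
ft_force: [0.2, -0.1, 0.7]
finger_gap: 0.0761
finger_force: 0.0
```

Call:
jog_arm(
  targets=[
    {"dp": [0,0,0],"yaw": 0.17},
    {"dp": [0,0,0],"yaw": 0.17},
    {"dp": [0,0,0],"yaw": 0.17},
    {"dp": [0,0,0],"yaw": 0.17},
    {"dp": [0,0,0],"yaw": 0.17},
    {"dp": [0,0,0],"yaw": 0.165},
    {"dp": [0,0,20],"yaw": 0},
    {"dp": [0,0,40],"yaw": 0},
    {"dp": [0,0,40],"yaw": 0},
    {"dp": [0,0,20],"yaw": 0},
  ],
)

```text
t: 59.15
ee_pos: [0.5581, 0.1608, 0.2566]
orientation: [1.0, 0.016, -0.002, 0.0]
ft_force: [-1.1, -0.3, 0.5]
finger_gap: 0.0758
finger_force: 0.0
```

```bash
python3 - <<'E'
from h import *
plan((.617,.156,.057),.03)
t,c=cap('top','t12');h=cv2.cvtColor(t,cv2.COLOR_RGB2HSV)
for n,lo,hi,z in[('blue',(105,150,60),(125,255,255),.095),('orange',(3,200,150),(16,255,255),.056),('yellow',(22,130,70),(34,255,255),.13)]:
    m=cv2.morphologyEx(cv2.inRange(h,lo,hi),cv2.MORPH_OPEN,np.ones((3,3)))
    for k in cv2.findContours(m,0,2)[0]:
        if cv2.contourArea(k)>60: r=cv2.minAreaRect(k);print(n,np.round(r[0]),np.round(r[1]),onz(c,r[0],z).round(3))
rimrow((105,110,60),(125,255,255))
c=manip.get_calibration('wrist');print(proj(c,[[.617,.156,.095]]))
E
```

```text
t 59.1 p [0.5581 0.1608 0.2566] psi 0.0327 q [0.14 0.1  1.6  0.   1.45 1.68] F [-1.1 -0.3  0.5] gap 0.0758 ff 0.0
dp [ 58.7   6.7 199.6] yaw 0.003
blue [ 82. 412.] [15. 19.] [-0.006  0.588  0.095]
blue [376. 276.] [ 9. 42.] [ 0.36  -0.189  0.095]
blue [68. 98.] [81. 44.] [0.834 0.655 0.095]
orange [165. 225.] [24. 20.] [0.49  0.387 0.056]
yellow [392. 190.] [21. 28.] [ 0.589 -0.223  0.13 ]
cnt [[299, 110], [308, 120], [307, 158], [295, 168], [262, 168], [252, 158], [252, 120], [261, 110]]
[[279.15542165 140.68482879]]
```

Call:
jog_arm(
  targets=[
    {"dp": [29,3,0],"yaw": 0},
    {"dp": [29,3,10],"yaw": 0},
    {"dp": [0,0,40],"yaw": 0},
    {"dp": [0,0,45],"yaw": 0},
    {"dp": [0,0,40],"yaw": 0},
    {"dp": [0,0,30],"yaw": 0},
    {"dp": [0,0,20],"yaw": 0},
    {"dp": [0,0,14],"yaw": 0},
    {"dp": [0,0,0],"yaw": 0},
    {"dp": [0,0,0],"yaw": 0},
  ],
)

```text
t: 60.5
ee_pos: [0.6187, 0.1569, 0.0622]
orientation: [1.0, 0.015, 0.001, -0.0]
ft_force: [-0.2, 0.6, 0.0]
finger_gap: 0.076
finger_force: 0.0
```

Call:
jog_arm(
  targets=[
    {"dp": [0,0,0],"yaw": 0},
    {"dp": [0,0,0],"yaw": 0},
    {"dp": [0,0,0],"yaw": 0},
    {"dp": [0,0,0],"yaw": 0},
    {"dp": [0,0,0],"yaw": 0},
    {"dp": [0,0,-5],"yaw": 0},
    {"dp": [0,0,-20],"yaw": 0},
    {"dp": [-10,0,-35],"yaw": 0},
    {"dp": [-10,0,-40],"yaw": 0},
    {"dp": [-10,0,-20],"yaw": 0},
  ],
  grip=50,
)

```text
t: 61.75
ee_pos: [0.5889, 0.1561, 0.1851]
orientation: [1.0, 0.015, 0.003, -0.0]
ft_force: [0.8, -0.6, -1.1]
finger_gap: 0.0559
finger_force: 30.0
```

```bash
python3 - <<'E'
from h import *
plan((.5890,-.126,.17),-.0165)
E
```

```text
t 61.8 p [0.5889 0.1561 0.1851] psi 0.0299 q [0.13 0.21 1.61 0.   1.32 1.67] F [ 0.8 -0.6 -1.1] gap 0.0559 ff 30.0
dp [ -8.3 282.   15.1] yaw 0.046
```

Call:
jog_arm(
  targets=[
    {"dp": [-1,20,0],"yaw": 0},
    {"dp": [-1,35,0],"yaw": 0},
    {"dp": [-1,40,0],"yaw": 0},
    {"dp": [-1,40,0],"yaw": 0},
    {"dp": [-1,40,0],"yaw": 0},
    {"dp": [-1,40,0],"yaw": 0},
    {"dp": [-1,35,0],"yaw": 0},
    {"dp": [-1,22,0],"yaw": 0},
    {"dp": [0,10,0],"yaw": 0},
    {"dp": [0,0,0],"yaw": 0.046},
  ],
)

```text
t: 63.0
ee_pos: [0.5879, -0.1266, 0.1805]
orientation: [1.0, -0.009, -0.0, -0.0]
ft_force: [-0.5, 0.6, -2.0]
finger_gap: 0.0559
finger_force: 30.0
```

Call:
jog_arm(
  targets=[
    {"dp": [0,0,0],"yaw": 0},
    {"dp": [0,0,20],"yaw": 0},
    {"dp": [0,0,25],"yaw": 0},
    {"dp": [0,0,20],"yaw": 0},
    {"dp": [0,0,10],"yaw": 0},
    {"dp": [0,0,6],"yaw": 0},
    {"dp": [0,0,3],"yaw": 0},
    {"dp": [0,0,1],"yaw": 0},
    {"dp": [0,0,0],"yaw": 0},
    {"dp": [0,0,0],"yaw": 0},
  ],
)

```text
t: 64.25
ee_pos: [0.5884, -0.1264, 0.0962]
orientation: [1.0, -0.008, 0.0, 0.0]
ft_force: [-0.1, -0.1, -1.4]
finger_gap: 0.0555
finger_force: 30.0
```

Call:
jog_arm(
  targets=[
    {"dp": [0,0,1],"yaw": 0},
    {"dp": [0,0,1],"yaw": 0},
    {"dp": [0,0,0],"yaw": 0},
    {"dp": [0,0,0],"yaw": 0},
    {"dp": [0,0,0],"yaw": 0},
    {"dp": [0,0,0],"yaw": 0},
    {"dp": [0,0,0],"yaw": 0},
    {"dp": [0,0,0],"yaw": 0},
    {"dp": [0,0,0],"yaw": 0},
    {"dp": [0,0,0],"yaw": 0},
  ],
)

```text
t: 65.5
ee_pos: [0.5887, -0.1265, 0.0962]
orientation: [1.0, -0.008, 0.001, 0.0]
ft_force: [-5.4, 1.0, 11.0]
finger_gap: 0.0556
finger_force: 30.0
```

Call:
jog_arm(
  targets=[
    {"dp": [0,0,0],"yaw": 0},
    {"dp": [0,0,0],"yaw": 0},
    {"dp": [0,0,0],"yaw": 0},
    {"dp": [0,0,0],"yaw": 0},
    {"dp": [0,0,-10],"yaw": 0},
    {"dp": [0,0,-20],"yaw": 0},
    {"dp": [0,0,-30],"yaw": 0},
    {"dp": [0,0,-40],"yaw": 0},
    {"dp": [0,0,-40],"yaw": 0},
    {"dp": [-10,-10,-14],"yaw": 0},
  ],
  grip=68,
)

```text
t: 66.75
ee_pos: [0.5799, -0.1168, 0.2526]
orientation: [1.0, -0.008, 0.003, 0.001]
ft_force: [-0.3, -0.9, -0.7]
finger_gap: 0.068
finger_force: 0.0
```

Call:
jog_arm(
  targets=[
    {"dp": [-15,-30,0],"yaw": 0},
    {"dp": [-15,-43,0],"yaw": 0},
    {"dp": [-15,-43,0],"yaw": 0},
    {"dp": [-15,-43,0],"yaw": 0},
    {"dp": [-15,-43,0],"yaw": 0},
    {"dp": [-15,-43,0],"yaw": 0},
    {"dp": [-15,-43,0],"yaw": 0},
    {"dp": [-15,-43,0],"yaw": 0},
    {"dp": [-10,-43,0],"yaw": 0},
    {"dp": [0,-15,0],"yaw": 0},
  ],
  grip=80,
)

```text
t: 68.0
ee_pos: [0.4526, 0.2769, 0.2473]
orientation: [1.0, -0.007, -0.001, 0.0]
ft_force: [0.3, 0.0, 0.2]
finger_gap: 0.0802
finger_force: 0.0
```

Call:
jog_arm(
  targets=[
    {"dp": [0,0,0],"yaw": -0.154},
    {"dp": [0,0,0],"yaw": -0.154},
    {"dp": [0,0,0],"yaw": -0.154},
    {"dp": [0,0,0],"yaw": -0.154},
    {"dp": [0,0,0],"yaw": -0.154},
    {"dp": [0,0,0],"yaw": -0.154},
    {"dp": [0,0,0],"yaw": -0.154},
    {"dp": [0,0,0],"yaw": -0.154},
    {"dp": [0,0,0],"yaw": 0},
    {"dp": [0,0,0],"yaw": 0},
  ],
)

```text
t: 69.25
ee_pos: [0.4545, 0.2745, 0.2475]
orientation: [0.822, 0.57, -0.0, 0.0]
ft_force: [-0.1, 0.4, -0.8]
finger_gap: 0.0799
finger_force: 0.0
```

```bash
python3 - <<'E'
from h import *
st();w,c=cap('wrist','w13');h=cv2.cvtColor(w,cv2.COLOR_RGB2HSV);m=cv2.inRange(h,(5,140,170),(17,255,255))
for k in cv2.findContours(m,0,2)[0]:
    if cv2.contourArea(k)>300:
        p=cv2.approxPolyDP(cv2.convexHull(k),4,True)[:,0];r=cv2.minAreaRect(k);B=np.array([onz(c,q,.05)[:2] for q in cv2.boxPoints(r)])
        print(p.tolist(),[onz(c,q,.05)[:2].round(3).tolist() for q in p],'ctr',B.mean(0),[np.arctan2(*(B[i+1]-B[i])[::-1]).round(3) for i in(0,1)],[np.linalg.norm(B[i+1]-B[i]).round(3) for i in(0,1)])
t,c=cap('top','t13');h=cv2.cvtColor(t,cv2.COLOR_RGB2HSV)
for n,lo,hi,z in[('blue',(105,150,60),(125,255,255),.13),('yellow',(22,130,70),(34,255,255),.13)]:
    m=cv2.morphologyEx(cv2.inRange(h,lo,hi),cv2.MORPH_OPEN,np.ones((3,3)))
    for k in cv2.findContours(m,0,2)[0]:
        if cv2.contourArea(k)>60: r=cv2.minAreaRect(k);print(n,np.round(r[0]),np.round(r[1]),onz(c,r[0],z).round(3))
E
```

```text
t 69.2 p [0.4545 0.2745 0.2475] psi 1.2124 q [ 0.39 -0.02  1.74 -0.    1.42  0.75] F [-0.1  0.4 -0.8] gap 0.0799 ff 0.0
[[241, 44], [294, 48], [287, 143], [238, 139]] [[0.477, 0.43], [0.526, 0.407], [0.488, 0.321], [0.439, 0.344]] ctr [0.48236148 0.37663314] [np.float64(1.144), np.float64(-0.392)] [np.float64(0.099), np.float64(0.057)]
blue [ 82. 411.] [16. 19.] [0.011 0.571 0.13 ]
blue [376. 276.] [ 9. 42.] [ 0.363 -0.18   0.13 ]
blue [353. 190.] [22. 24.] [ 0.586 -0.12   0.13 ]
blue [68. 98.] [81. 44.] [0.822 0.636 0.13 ]
yellow [218. 284.] [22. 24.] [0.341 0.224 0.13 ]
yellow [392. 190.] [22. 28.] [ 0.588 -0.223  0.13 ]
```

Call:
jog_arm(
  targets=[
    {"dp": [0,0,0],"yaw": 0.062},
    {"dp": [45,-5,0],"yaw": 0},
    {"dp": [45,-5,0],"yaw": 0},
    {"dp": [43.6,-5.7,35],"yaw": 0},
    {"dp": [0,0,50],"yaw": 0},
    {"dp": [0,0,50],"yaw": 0},
    {"dp": [0,0,45],"yaw": 0},
    {"dp": [0,0,30],"yaw": 0},
    {"dp": [0,0,18],"yaw": 0},
    {"dp": [0,0,7],"yaw": 0},
  ],
)

```text
t: 70.6
ee_pos: [0.494, 0.4033, 0.0119]
orientation: [0.838, 0.545, -0.001, -0.0]
ft_force: [0.2, -0.5, 0.0]
finger_gap: 0.0798
finger_force: 0.0
```

Call:
jog_arm(
  targets=[
    {"dp": [0,0,0],"yaw": 0},
    {"dp": [0,0,0],"yaw": 0},
    {"dp": [0,0,0],"yaw": 0},
    {"dp": [0,0,0],"yaw": 0},
    {"dp": [0,0,0],"yaw": 0},
    {"dp": [0,0,0],"yaw": 0},
    {"dp": [0,0,-10],"yaw": 0},
    {"dp": [0,0,-25],"yaw": 0},
    {"dp": [0,0,-30],"yaw": 0},
    {"dp": [0,0,-15],"yaw": 0},
  ],
  grip=54,
)

```text
t: 71.85
ee_pos: [0.4951, 0.4039, 0.0948]
orientation: [0.838, 0.545, 0.001, 0.0]
ft_force: [0.1, -0.5, -0.9]
finger_gap: 0.0553
finger_force: 30.0
```

```bash
python3 - <<'E'
from h import *
st();rimrow((4,140,60),(17,255,255));tiltchk((4,190,60),(17,255,255))
E
```

```text
t 71.8 p [0.4951 0.4039 0.0948] psi 1.1538 q [0.56 0.37 1.6  0.   1.18 0.98] F [ 0.1 -0.5 -0.9] gap 0.0553 ff 30.0
cnt [[336, 302], [334, 329], [213, 328], [213, 301]]
cnt [[338, 252], [336, 270], [210, 270], [208, 253], [220, 231], [240, 224], [304, 223], [324, 228]]
t 71.9 p [0.4958 0.4044 0.0963] psi 1.1538 q [0.56 0.36 1.6  0.   1.18 0.98] F [0.7 1.5 0.5] gap 0.0564 ff 30.0
0 [174 288 232 342]
0.4 [174 297 233 341]
0.8 [170 301 230 342]
1.2 [169 300 222 351]
1.57 [171 301 211 357]
0 [210 227 338 454]
0.4 [209 216 339 403]
0.8 [211 213 337 353]
1.2 [214 221 334 340]
1.57 [213 195 335 345]
```

Call:
jog_arm(
  targets=[
    {"dp": [0,0,0],"yaw": 0},
    {"dp": [0,0,0],"yaw": 0},
    {"dp": [0,0,0],"yaw": 0},
    {"dp": [0,0,0],"yaw": 0},
    {"dp": [0,0,0],"yaw": 0},
    {"dp": [0,0,0],"yaw": 0},
    {"dp": [0,0,-6],"yaw": 0},
    {"dp": [0,0,6],"yaw": 0},
    {"dp": [0,0,-6],"yaw": 0},
    {"dp": [0,0,6],"yaw": 0},
  ],
  grip=56.1,
)

```text
t: 73.25
ee_pos: [0.4952, 0.404, 0.0939]
orientation: [0.838, 0.545, 0.001, 0.0]
ft_force: [-0.9, -0.5, 10.4]
finger_gap: 0.056
finger_force: 5.6
```

```bash
python3 - <<'E'
from h import *
st();rimrow((4,140,60),(17,255,255))
E
```

```text
t 73.2 p [0.4952 0.404  0.0939] psi 1.1538 q [ 0.56  0.37  1.6  -0.    1.17  0.98] F [-0.9 -0.5 10.4] gap 0.056 ff 5.6
cnt [[298, 149], [311, 157], [326, 181], [333, 203], [334, 244], [315, 263], [250, 268], [229, 251], [221, 182], [251, 152]]
```

Call:
jog_arm(
  targets=[
    {"dp": [0,0,0],"yaw": 0},
    {"dp": [0,0,0],"yaw": 0},
    {"dp": [0,0,0],"yaw": 0},
    {"dp": [0,0,0],"yaw": 0},
    {"dp": [0,0,0],"yaw": 0},
    {"dp": [0,0,0],"yaw": 0},
    {"dp": [0,0,0],"yaw": 0},
    {"dp": [0,0,0],"yaw": 0},
    {"dp": [0,0,0],"yaw": 0},
    {"dp": [0,0,0],"yaw": 0},
  ],
  grip=54.5,
)

```text
t: 74.55
ee_pos: [0.4943, 0.4035, 0.0927]
orientation: [0.838, 0.545, 0.0, -0.0]
ft_force: [0.5, -0.3, 0.2]
finger_gap: 0.0545
finger_force: 0.2
```

```bash
python3 - <<'E'
from h import *
st();rimrow((4,140,60),(17,255,255),sv='w14');tiltchk((3,160,60),(17,255,255))
w=cv2.imread('pics/w14.png');s,_=cap('side','s14')
im=np.zeros((410,800,3),np.uint8);im[:400,:400]=cv2.resize(w[130:340,170:380],(400,400),interpolation=2);im[:400,400:]=cv2.resize(s[260:400,130:270,::-1],(400,400),interpolation=2);cv2.imwrite('pics/m14.png',im)
E
```

```text
t 74.5 p [0.4943 0.4035 0.0927] psi 1.1539 q [0.56 0.37 1.6  0.   1.17 0.98] F [ 0.5 -0.3  0.2] gap 0.0545 ff 0.2
cnt [[298, 148], [308, 154], [323, 178], [331, 206], [331, 244], [313, 262], [244, 265], [225, 248], [217, 180], [236, 158], [252, 150]]
t 74.6 p [0.4943 0.4035 0.0927] psi 1.1538 q [ 0.56  0.37  1.6  -0.    1.17  0.98] F [ 0.6 -0.5 -0.6] gap 0.0542 ff 0.2
side mask 187 347 202 367
0 [175 289 233 343]
0.4 [175 298 234 342]
0.8 [172 302 231 343]
1.2 [171 301 223 352]
1.57 [172 302 212 358]
wrist mask 218 160 331 266
wrist mask 237 149 308 160
0 [210 227 336 451]
0.4 [209 216 337 402]
0.8 [211 213 336 352]
1.2 [214 221 333 339]
1.57 [213 195 334 344]
```

The orange cup slipped out of the pads. I'll open, back off and look.

Call:
jog_arm(
  targets=[
    {"dp": [0,0,0],"yaw": 0},
    {"dp": [0,0,0],"yaw": 0},
    {"dp": [0,0,0],"yaw": 0},
    {"dp": [0,0,-20],"yaw": 0},
    {"dp": [0,0,-40],"yaw": 0},
    {"dp": [0,0,-40],"yaw": 0},
    {"dp": [-30,0,-40],"yaw": 0},
    {"dp": [-45,0,-10],"yaw": 0},
    {"dp": [-45,0,0],"yaw": 0},
    {"dp": [-10,0,0],"yaw": 0},
  ],
  grip=80,
)

```text
t: 76.0
ee_pos: [0.4413, 0.2832, 0.2446]
orientation: [0.839, 0.545, 0.001, 0.0]
ft_force: [0.8, 0.5, -0.0]
finger_gap: 0.08
finger_force: 0.0
```

```bash
python3 - <<'E'
from h import *
st();rimrow((4,140,100),(17,255,255),sv='w15')
w=cv2.imread('pics/w15.png');s,_=cap('side','s15')
im=np.zeros((410,800,3),np.uint8);im[:300,:400]=cv2.resize(w,(400,300),interpolation=2);im[:400,400:]=cv2.resize(s[240:400,130:290,::-1],(400,400),interpolation=2);cv2.imwrite('pics/m15.png',im)
E
```

```text
t 76.0 p [0.4413 0.2832 0.2446] psi 1.1524 q [ 0.42 -0.04  1.76 -0.    1.42  0.84] F [ 0.8  0.5 -0. ] gap 0.08 ff 0.0
cnt [[546, 122], [531, 181], [518, 172], [514, 151], [525, 132]]
cnt [[304, 0], [310, 45], [301, 65], [292, 75], [262, 78], [253, 70], [245, 49], [243, 0]]
```

View pics/m15.png

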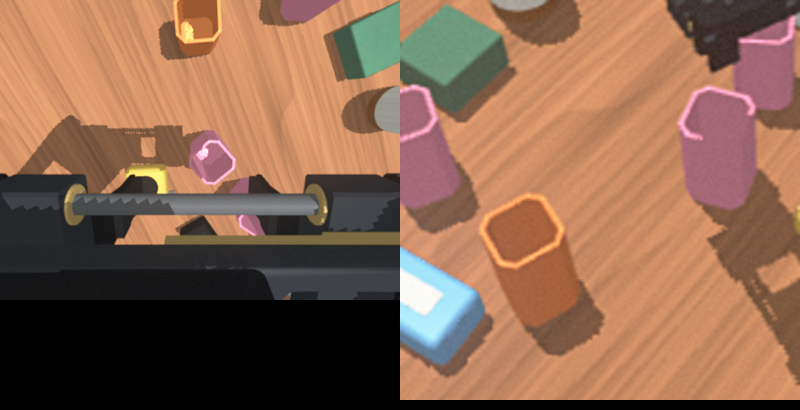

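The orange cup landed standing, mouth up (side view rim centre about (179,332)). I'll locate it precisely.

Call:
jog_arm(
  targets=[
    {"dp": [20,0,0],"yaw": 0},
    {"dp": [25,0,0],"yaw": 0},
    {"dp": [5,0,0],"yaw": 0},
    {"dp": [0,0,0],"yaw": 0},
    {"dp": [0,0,0],"yaw": 0},
    {"dp": [0,0,0],"yaw": 0},
    {"dp": [0,0,0],"yaw": 0},
    {"dp": [0,0,0],"yaw": 0},
    {"dp": [0,0,0],"yaw": 0},
    {"dp": [0,0,0],"yaw": 0},
  ],
)

```text
t: 77.35
ee_pos: [0.4619, 0.3303, 0.2428]
orientation: [0.838, 0.545, 0.0, -0.0]
ft_force: [-0.1, 0.4, 0.7]
finger_gap: 0.0799
finger_force: 0.0
```

```bash
python3 - <<'E'
from h import *
s,psi=st();print('side',onz(manip.get_calibration('side'),(178.8,332),.095))
w,c=cap('wrist','w16');h=cv2.cvtColor(w,cv2.COLOR_RGB2HSV);m=cv2.inRange(h,(4,140,100),(17,255,255))
for k in cv2.findContours(m,0,2)[0]:
    if cv2.contourArea(k)>500:
        p=cv2.approxPolyDP(cv2.convexHull(k),3,True)[:,0];P=np.array([onz(c,q,.095)[:2] for q in p]);print(p.tolist(),P.round(3).tolist(),'mid',P.mean(0).round(4))
        for i in range(len(P)):d=P[(i+1)%len(P)]-P[i];print(np.arctan2(d[1],d[0]).round(3),np.linalg.norm(d).round(3))
E
```

```text
t 77.3 p [0.4619 0.3303 0.2428] psi 1.1538 q [0.48 0.07 1.65 0.   1.42 0.9 ] F [-0.1  0.4  0.7] gap 0.0799 ff 0.0
side [0.50638324 0.42722107 0.095     ]
[[296, 56], [304, 69], [305, 104], [292, 114], [255, 112], [250, 102], [249, 66], [257, 57]] [[0.534, 0.443], [0.536, 0.43], [0.525, 0.403], [0.511, 0.4], [0.481, 0.415], [0.48, 0.425], [0.492, 0.452], [0.502, 0.456]] mid [0.5076 0.428 ]
-1.383 0.013
-1.932 0.03
-2.92 0.015
2.673 0.034
1.626 0.01
1.165 0.03
0.376 0.01
-0.394 0.034
```

Call:
jog_arm(
  targets=[
    {"dp": [0,0,0],"yaw": -0.024},
    {"dp": [36,1.5,0],"yaw": 0},
    {"dp": [36,1.5,0],"yaw": 0},
    {"dp": [35.5,1.3,15],"yaw": 0},
    {"dp": [0,0,40],"yaw": 0},
    {"dp": [0,0,45],"yaw": 0},
    {"dp": [0,0,40],"yaw": 0},
    {"dp": [0,0,25],"yaw": 0},
    {"dp": [0,0,18],"yaw": 0},
    {"dp": [0,0,2],"yaw": 0},
  ],
)

```text
t: 78.65
ee_pos: [0.5063, 0.4275, 0.0563]
orientation: [0.831, 0.556, -0.001, -0.0]
ft_force: [-0.1, -0.2, 0.3]
finger_gap: 0.0799
finger_force: 0.0
```

Call:
jog_arm(
  targets=[
    {"dp": [0,0,0],"yaw": 0},
    {"dp": [0,0,0],"yaw": 0},
    {"dp": [0,0,0],"yaw": 0},
    {"dp": [0,0,0],"yaw": 0},
    {"dp": [0,0,0],"yaw": 0},
    {"dp": [0,0,0],"yaw": 0},
    {"dp": [0,0,-5],"yaw": 0},
    {"dp": [0,0,-30],"yaw": 0},
    {"dp": [0,0,-45],"yaw": 0},
    {"dp": [0,0,-50],"yaw": 0},
  ],
  grip=50,
)

```text
t: 79.9
ee_pos: [0.5061, 0.4273, 0.1875]
orientation: [0.832, 0.555, -0.002, -0.0]
ft_force: [0.9, 0.1, -1.2]
finger_gap: 0.0562
finger_force: 29.7
```

Call:
jog_arm(
  targets=[
    {"dp": [-20,0,0],"yaw": 0.17},
    {"dp": [0,0,0],"yaw": 0.17},
    {"dp": [0,0,0],"yaw": 0.17},
    {"dp": [0,0,0],"yaw": 0.17},
    {"dp": [0,0,0],"yaw": 0.17},
    {"dp": [0,0,0],"yaw": 0.17},
    {"dp": [0,0,0],"yaw": 0.17},
    {"dp": [0,0,0],"yaw": 0},
    {"dp": [0,0,0],"yaw": 0},
    {"dp": [0,0,0],"yaw": 0},
  ],
)

```text
t: 81.15
ee_pos: [0.4993, 0.4095, 0.1876]
orientation: [1.0, -0.005, -0.0, 0.0]
ft_force: [-0.1, -0.1, -0.8]
finger_gap: 0.0565
finger_force: 29.7
```

```bash
python3 - <<'E'
from h import *
plan((.5905,-.022,.18),-.0165)
E
```

```text
t 81.2 p [0.4993 0.4095 0.1876] psi -0.0104 q [0.56 0.29 1.5  0.   1.34 2.15] F [-0.1 -0.1 -0.8] gap 0.0565 ff 29.7
dp [ 95.7 430.5   7.6] yaw 0.006
```

Call:
jog_arm(
  targets=[
    {"dp": [5,20,0],"yaw": 0},
    {"dp": [8,35,0],"yaw": 0},
    {"dp": [10,42,0],"yaw": 0},
    {"dp": [10,42,0],"yaw": 0},
    {"dp": [10,42,0],"yaw": 0},
    {"dp": [10,42,0],"yaw": 0},
    {"dp": [10,42,0],"yaw": 0},
    {"dp": [10,42,0],"yaw": 0},
    {"dp": [10,42,0],"yaw": 0},
    {"dp": [7,40,0],"yaw": 0},
  ],
)

```text
t: 82.4
ee_pos: [0.5845, 0.0168, 0.1879]
orientation: [1.0, -0.006, 0.0, 0.0]
ft_force: [0.5, 0.5, -0.7]
finger_gap: 0.0562
finger_force: 29.7
```

Call:
jog_arm(
  targets=[
    {"dp": [5.7,30,0],"yaw": 0},
    {"dp": [0,11.5,0],"yaw": 0},
    {"dp": [0,0,0],"yaw": 0},
    {"dp": [0,0,20],"yaw": 0},
    {"dp": [0,0,25],"yaw": 0},
    {"dp": [0,0,25],"yaw": 0},
    {"dp": [0,0,13],"yaw": 0},
    {"dp": [0,0,6],"yaw": 0},
    {"dp": [0,0,2],"yaw": 0},
    {"dp": [0,0,0],"yaw": 0},
  ],
)

```text
t: 83.65
ee_pos: [0.5904, -0.0221, 0.0975]
orientation: [1.0, -0.006, 0.001, 0.0]
ft_force: [1.0, 0.6, -1.2]
finger_gap: 0.0563
finger_force: 29.7
```

Call:
jog_arm(
  targets=[
    {"dp": [0,0,1],"yaw": 0},
    {"dp": [0,0,1],"yaw": 0},
    {"dp": [0,0,1],"yaw": 0},
    {"dp": [0,0,0],"yaw": 0},
    {"dp": [0,0,0],"yaw": 0},
    {"dp": [0,0,0],"yaw": 0},
    {"dp": [0,0,0],"yaw": 0},
    {"dp": [0,0,0],"yaw": 0},
    {"dp": [0,0,0],"yaw": 0},
    {"dp": [0,0,0],"yaw": 0},
  ],
)

```text
t: 84.9
ee_pos: [0.59, -0.0222, 0.0939]
orientation: [1.0, -0.006, 0.0, 0.0]
ft_force: [-0.8, 0.0, 1.4]
finger_gap: 0.0561
finger_force: 29.7
```

Contact begins. I'll go 1 mm more, release, rise and back out.

Call:
jog_arm(
  targets=[
    {"dp": [0,0,0.7],"yaw": 0},
    {"dp": [0,0,0],"yaw": 0},
    {"dp": [0,0,0],"yaw": 0},
    {"dp": [0,0,0],"yaw": 0},
    {"dp": [0,0,0],"yaw": 0},
    {"dp": [0,0,0],"yaw": 0},
    {"dp": [0,0,0],"yaw": 0},
    {"dp": [0,0,0],"yaw": 0},
    {"dp": [0,0,0],"yaw": 0},
    {"dp": [0,0,0],"yaw": 0},
  ],
)

```text
t: 86.15
ee_pos: [0.5901, -0.0223, 0.0939]
orientation: [1.0, -0.006, 0.0, 0.0]
ft_force: [-2.5, -0.6, 5.5]
finger_gap: 0.0555
finger_force: 29.7
```

Call:
jog_arm(
  targets=[
    {"dp": [0,0,0],"yaw": 0},
    {"dp": [0,0,0],"yaw": 0},
    {"dp": [0,0,0],"yaw": 0},
    {"dp": [0,0,0],"yaw": 0},
    {"dp": [0,0,-10],"yaw": 0},
    {"dp": [0,0,-30],"yaw": 0},
    {"dp": [0,0,-50],"yaw": 0},
    {"dp": [0,0,-60],"yaw": 0},
    {"dp": [-30,0,-60],"yaw": 0},
    {"dp": [-40,0,-60],"yaw": 0},
  ],
  grip=68,
)

```text
t: 87.4
ee_pos: [0.5267, -0.0214, 0.3539]
orientation: [1.0, -0.006, 0.001, 0.0]
ft_force: [0.1, -0.5, 0.3]
finger_gap: 0.0681
finger_force: 0.0
```

Call:
jog_arm(
  targets=[
    {"dp": [-40,0,-20],"yaw": -0.16},
    {"dp": [0,0,0],"yaw": -0.16},
    {"dp": [0,0,0],"yaw": -0.16},
    {"dp": [0,0,0],"yaw": -0.16},
    {"dp": [0,0,0],"yaw": -0.16},
    {"dp": [0,0,0],"yaw": -0.16},
    {"dp": [0,0,0],"yaw": -0.16},
    {"dp": [0,0,0],"yaw": -0.16},
    {"dp": [0,0,0],"yaw": -0.16},
    {"dp": [0,0,0],"yaw": -0.126},
  ],
  grip=42,
)

```text
t: 88.65
ee_pos: [0.4871, -0.0209, 0.3718]
orientation: [0.711, 0.703, 0.0, 0.0]
ft_force: [0.3, 0.4, 0.3]
finger_gap: 0.0421
finger_force: 0.0
```

```bash
python3 - <<'E'
from h import *
plan((.7057,-.131,.384),1.554)
t,c=cap('top','t17');h=cv2.cvtColor(t,cv2.COLOR_RGB2HSV)
for n,lo,hi,z in[('blue',(105,150,60),(125,255,255),.13),('orange',(4,190,120),(16,255,255),.13),('yellow',(22,130,70),(34,255,255),.13)]:
    m=cv2.morphologyEx(cv2.inRange(h,lo,hi),cv2.MORPH_OPEN,np.ones((3,3)))
    for k in cv2.findContours(m,0,2)[0]:
        if cv2.contourArea(k)>60: r=cv2.minAreaRect(k);print(n,np.round(r[0]),np.round(r[1]),onz(c,r[0],z).round(3))
s=cv2.cvtColor(np.array(manip.read_camera('side')),cv2.COLOR_RGB2HSV);cs=manip.get_calibration('side')
for n,lo,hi,C in[('orange',(4,160,80),(17,255,255),(.590,-.022)),('blue',(105,120,40),(125,255,255),(.5887,-.1265)),('yellow',(20,120,60),(34,255,255),(.59,-.2325))]:
    m=cv2.inRange(s,lo,hi);P=[(C[0]+i*.025,C[1]+j*.025,z) for i in(-1,1) for j in(-1,1) for z in(.035,.13)];q=proj(cs,P);print(n,'pred',q.min(0).round(),q.max(0).round())
    for k in cv2.findContours(m,0,2)[0]:
        if cv2.contourArea(k)>80:x,y,w,hh=cv2.boundingRect(k);print('  ',x,y,x+w,y+hh)
E
```

```text
t 88.7 p [ 0.4871 -0.0209  0.3718] psi 1.5584 q [-0.2  -0.17  1.65  0.    1.66 -0.19] F [0.3 0.4 0.3] gap 0.0421 ff 0.0
dp [-107.4  219.9  -12.2] yaw 0.004
blue [ 82. 411.] [16. 19.] [0.011 0.571 0.13 ]
blue [366. 276.] [ 9. 22.] [ 0.363 -0.154  0.13 ]
blue [68. 98.] [81. 44.] [0.822 0.636 0.13 ]
orange [308. 189.] [16.  7.] [ 0.587 -0.002  0.13 ]
yellow [219. 284.] [22. 24.] [0.341 0.224 0.13 ]
yellow [395. 183.] [23.  8.] [ 0.607 -0.23   0.13 ]
orange pred [264. 176.] [291. 220.]
blue pred [287. 158.] [312. 200.]
   0 297 53 393
   373 194 399 219
   289 159 312 199
yellow pred [306. 141.] [331. 181.]
   288 311 329 352
   308 142 331 180
```

```bash
python3 - <<'E'
from h import *
s=cv2.cvtColor(cap('side','s18')[0],cv2.COLOR_RGB2HSV)[165:230,255:300]
m=cv2.inRange(s,(0,110,40),(24,255,255))
for k in cv2.findContours(m,0,2)[0]:
    if cv2.contourArea(k)>30:x,y,w,hh=cv2.boundingRect(k);print(x+255,y+165,x+w+255,y+hh+165,cv2.contourArea(k),cv2.minAreaRect(k)[1:])
print(s[30,8:40:3].tolist())
E
```

```text
265 177 291 220 862.0 ((42.0, 25.0), 90.0)
[[30, 4, 134], [10, 140, 146], [10, 149, 147], [10, 156, 141], [10, 148, 148], [11, 149, 147], [11, 154, 146], [10, 144, 145], [11, 150, 143], [4, 90, 124], [112, 131, 113]]
```

All three cups match the predicted upright outlines. Next I'll grip the handle and shut the lid.

Call:
jog_arm(
  targets=[
    {"dp": [-15,20,-12],"yaw": 0.004},
    {"dp": [-15,30,0],"yaw": 0},
    {"dp": [-15,30,0],"yaw": 0},
    {"dp": [-15,30,0],"yaw": 0},
    {"dp": [-15,30,0],"yaw": 0},
    {"dp": [-15,30,0],"yaw": 0},
    {"dp": [-15,30,0],"yaw": 0},
    {"dp": [-2.4,20,0],"yaw": 0},
    {"dp": [0,0,0],"yaw": 0},
    {"dp": [0,0,0],"yaw": 0},
  ],
)

```text
t: 90.05
ee_pos: [0.7045, -0.1326, 0.383]
orientation: [0.715, 0.699, -0.0, -0.0]
ft_force: [-0.7, 0.5, 0.2]
finger_gap: 0.0423
finger_force: 0.0
```

Call:
jog_arm(
  targets=[
    {"dp": [0,0,10],"yaw": 0},
    {"dp": [0,0,15],"yaw": 0},
    {"dp": [0,0,15],"yaw": 0},
    {"dp": [0,0,15],"yaw": 0},
    {"dp": [0,0,15],"yaw": 0},
    {"dp": [0,0,10],"yaw": 0},
    {"dp": [0,0,0],"yaw": 0},
    {"dp": [0,0,0],"yaw": 0},
    {"dp": [0,0,0],"yaw": 0},
    {"dp": [0,0,0],"yaw": 0},
  ],
)

```text
t: 91.3
ee_pos: [0.7052, -0.1329, 0.3036]
orientation: [0.714, 0.7, 0.0, 0.0]
ft_force: [-0.6, -0.2, -0.1]
finger_gap: 0.042
finger_force: 0.0
```

Call:
jog_arm(
  targets=[
    {"dp": [0,0,0],"yaw": 0},
    {"dp": [0,0,0],"yaw": 0},
    {"dp": [0,0,0],"yaw": 0},
    {"dp": [0,0,0],"yaw": 0},
    {"dp": [0,0,0],"yaw": 0},
    {"dp": [0,0,0],"yaw": 0},
    {"dp": [0,0,0],"yaw": 0},
    {"dp": [0,0,0],"yaw": 0},
    {"dp": [0,0,0],"yaw": 0},
    {"dp": [0,0,0],"yaw": 0},
  ],
  grip=0,
)

```text
t: 92.55
ee_pos: [0.7052, -0.1328, 0.3029]
orientation: [0.714, 0.7, 0.0, 0.0]
ft_force: [2.9, -0.8, -0.3]
finger_gap: 0.0111
finger_force: 30.0
```

```bash
python3 -c "
import numpy as np
t=np.linspace(1.58,0,25);X=-240*np.cos(t)+30*np.sin(t);Z=240*np.sin(t)+30*np.cos(t)
print([(float(round(a,1)),float(round(-b,1))) for a,b in zip(np.diff(X),np.diff(Z))])"
```

```text
[(-15.8, -1.6), (-15.9, -0.6), (-15.9, 0.5), (-15.8, 1.5), (-15.7, 2.6), (-15.5, 3.6), (-15.2, 4.6), (-14.9, 5.6), (-14.5, 6.6), (-14.0, 7.5), (-13.5, 8.4), (-12.9, 9.3), (-12.3, 10.1), (-11.6, 10.9), (-10.8, 11.7), (-10.1, 12.3), (-9.2, 13.0), (-8.4, 13.6), (-7.4, 14.1), (-6.5, 14.5), (-5.5, 14.9), (-4.5, 15.3), (-3.5, 15.5), (-2.5, 15.7)]
```

Call:
jog_arm(
  targets=[
    {"dp": [0,-15.8,-1.6],"yaw": 0},
    {"dp": [0,-15.9,-0.6],"yaw": 0},
    {"dp": [0,-15.9,0.5],"yaw": 0},
    {"dp": [0,-15.8,1.5],"yaw": 0},
    {"dp": [0,-15.7,2.6],"yaw": 0},
    {"dp": [0,-15.5,3.6],"yaw": 0},
    {"dp": [0,-15.2,4.6],"yaw": 0},
    {"dp": [0,-14.9,5.6],"yaw": 0},
    {"dp": [0,-14.5,6.6],"yaw": 0},
    {"dp": [0,-14,7.5],"yaw": 0},
  ],
)

```text
t: 93.8
ee_pos: [0.5524, -0.1302, 0.2741]
orientation: [0.715, 0.7, 0.001, 0.002]
ft_force: [1.9, -1.2, 3.2]
finger_gap: 0.0113
finger_force: 30.0
```

Call:
jog_arm(
  targets=[
    {"dp": [0,-13.5,8.4],"yaw": 0},
    {"dp": [0,-12.9,9.3],"yaw": 0},
    {"dp": [0,-12.3,10.1],"yaw": 0},
    {"dp": [0,-11.6,10.9],"yaw": 0},
    {"dp": [0,-10.8,11.7],"yaw": 0},
    {"dp": [0,-10.1,12.3],"yaw": 0},
    {"dp": [0,-9.2,13],"yaw": 0},
    {"dp": [0,-8.4,13.6],"yaw": 0},
    {"dp": [0,-7.4,14.1],"yaw": 0},
    {"dp": [0,-6.5,14.5],"yaw": 0},
  ],
)

```text
t: 95.05
ee_pos: [0.4487, -0.1281, 0.154]
orientation: [0.715, 0.7, -0.0, 0.001]
ft_force: [0.5, -5.0, 2.0]
finger_gap: 0.0112
finger_force: 30.0
```

Call:
jog_arm(
  targets=[
    {"dp": [0,-5.5,14.9],"yaw": 0},
    {"dp": [0,-4.5,15.3],"yaw": 0},
    {"dp": [0,-3,12],"yaw": 0},
    {"dp": [0,-1.5,8],"yaw": 0},
    {"dp": [0,-1,5],"yaw": 0},
    {"dp": [0,0,3],"yaw": 0},
    {"dp": [0,0,2],"yaw": 0},
    {"dp": [0,0,0],"yaw": 0},
    {"dp": [0,0,0],"yaw": 0},
    {"dp": [0,0,0],"yaw": 0},
  ],
)

```text
t: 96.3
ee_pos: [0.4325, -0.1276, 0.0934]
orientation: [0.714, 0.7, -0.001, -0.0]
ft_force: [-0.4, -6.5, 1.6]
finger_gap: 0.0113
finger_force: 30.1
```

Call:
jog_arm(
  targets=[
    {"dp": [0,0,1],"yaw": 0},
    {"dp": [0,0,1],"yaw": 0},
    {"dp": [0,0,1],"yaw": 0},
    {"dp": [0,0,1],"yaw": 0},
    {"dp": [0,0,0],"yaw": 0},
    {"dp": [0,0,0],"yaw": 0},
    {"dp": [0,0,0],"yaw": 0},
    {"dp": [0,0,0],"yaw": 0},
    {"dp": [0,0,0],"yaw": 0},
    {"dp": [0,0,0],"yaw": 0},
  ],
)

```text
t: 97.55
ee_pos: [0.4321, -0.1276, 0.0898]
orientation: [0.714, 0.7, -0.001, -0.001]
ft_force: [-4.1, -5.7, 4.6]
finger_gap: 0.0109
finger_force: 30.2
```

Call:
jog_arm(
  targets=[
    {"dp": [0,0,1],"yaw": 0},
    {"dp": [0,0,1],"yaw": 0},
    {"dp": [0,0,1],"yaw": 0},
    {"dp": [0,0,1],"yaw": 0},
    {"dp": [0,0,0],"yaw": 0},
    {"dp": [0,0,0],"yaw": 0},
    {"dp": [0,0,0],"yaw": 0},
    {"dp": [0,0,0],"yaw": 0},
    {"dp": [0,0,0],"yaw": 0},
    {"dp": [0,0,0],"yaw": 0},
  ],
)

```text
t: 98.8
ee_pos: [0.4322, -0.1277, 0.0891]
orientation: [0.714, 0.7, -0.002, -0.001]
ft_force: [-17.8, -0.4, 34.5]
finger_gap: 0.011
finger_force: 30.3
```

The lid is hard on its stop. I'll release it and go to look at the knob.

Call:
jog_arm(
  targets=[
    {"dp": [0,0,-2],"yaw": 0},
    {"dp": [0,0,0],"yaw": 0},
    {"dp": [0,0,0],"yaw": 0},
    {"dp": [0,0,0],"yaw": 0},
    {"dp": [0,0,0],"yaw": 0},
    {"dp": [0,0,-15],"yaw": 0},
    {"dp": [0,0,-30],"yaw": 0},
    {"dp": [0,0,-40],"yaw": 0},
    {"dp": [0,0,-40],"yaw": 0},
    {"dp": [0,0,-40],"yaw": 0},
  ],
  grip=36,
)

```text
t: 100.05
ee_pos: [0.4337, -0.1271, 0.2562]
orientation: [0.714, 0.7, 0.0, 0.001]
ft_force: [0.6, -0.3, -0.1]
finger_gap: 0.0358
finger_force: 0.0
```

Call:
jog_arm(
  targets=[
    {"dp": [-30,9,0],"yaw": 0},
    {"dp": [-45,11,0],"yaw": 0},
    {"dp": [-45,11,0],"yaw": 0},
    {"dp": [-45,11,0],"yaw": 0},
    {"dp": [-45,11,0],"yaw": 0},
    {"dp": [-45,11,0],"yaw": 0},
    {"dp": [-45,11,0],"yaw": 0},
    {"dp": [-30,10,0],"yaw": 0.16},
    {"dp": [0,0,0],"yaw": 0.16},
    {"dp": [0,0,0],"yaw": 0.16},
  ],
)

```text
t: 101.3
ee_pos: [0.5116, -0.4594, 0.2543]
orientation: [0.862, 0.507, 0.0, 0.0]
ft_force: [0.3, 0.2, 0.1]
finger_gap: 0.036
finger_force: 0.0
```

```bash
python3 - <<'E'
from h import *
s,psi=st();w,c=cap('wrist','w20');h=cv2.cvtColor(w,cv2.COLOR_RGB2HSV)
K=np.array([.5757,-.3648])
print('knob px',proj(c,[[*K,.115],[*K,.141]]).round(0).tolist())
m=cv2.inRange(h,(50,120,80),(80,255,255))
for k in cv2.findContours(m,0,2)[0]:
    if cv2.contourArea(k)>15:u=cv2.minAreaRect(k)[0];P=onz(c,u,.096);print('green',u,P.round(4),'dir',np.arctan2(*(P[:2]-K)[::-1]).round(3),np.linalg.norm(P[:2]-K).round(4))
# bright marks/pointer near the knob
v=cv2.inRange(h,(0,0,120),(180,60,255))
for k in cv2.findContours(v,1,2)[0]:
    if 8<cv2.contourArea(k)<500:
        u=cv2.minAreaRect(k);P=onz(c,u[0],.096);d=P[:2]-K
        if np.linalg.norm(d)<.06:print('mark',np.round(u[0]),np.round(u[1],1),int(h[int(u[0][1]),int(u[0][0]),2]),P.round(4),np.arctan2(d[1],d[0]).round(3),np.linalg.norm(d).round(4),'@z.141',onz(c,u[0],.141).round(4))
E
```

```text
t 101.3 p [ 0.5116 -0.4594  0.2543] psi 1.0638 q [-0.85  0.35  1.31  0.    1.48 -0.34] F [0.3 0.2 0.1] gap 0.036 ff 0.0
knob px [[285.0, 77.0], [286.0, 71.0]]
green (330.5810546875, 76.48648834228516) [ 0.6146 -0.3829  0.096 ] dir -0.434 0.0429
mark [327. 105.] [12.5  3.6] 157 [ 0.6002 -0.4039  0.096 ] -1.01 0.0461 @z.141 [ 0.5924 -0.4034  0.141 ]
mark [310.  81.] [16. 11.] 120 [ 0.5966 -0.3773  0.096 ] -0.539 0.0244 @z.141 [ 0.5893 -0.3805  0.141 ]
mark [303.  92.] [36.3 79.8] 118 [ 0.5862 -0.3826  0.096 ] -1.038 0.0206 @z.141 [ 0.5804 -0.3851  0.141 ]
mark [265.  55.] [ 6.5 38.6] 121 [ 0.5707 -0.3374  0.096 ] 1.75 0.0278 @z.141 [ 0.5671 -0.3462  0.141 ]
mark [319.  50.] [ 3.5 13.4] 154 [ 0.6156 -0.3574  0.096 ] 0.183 0.0406 @z.141 [ 0.6056 -0.3634  0.141 ]
mark [291.  50.] [ 6.9 46. ] 249 [ 0.5937 -0.3453  0.096 ] 0.827 0.0265 @z.141 [ 0.5868 -0.353   0.141 ]
mark [244.  23.] [3.5 4.9] 118 [ 0.5671 -0.3055  0.096 ] 1.714 0.0599 @z.141 [ 0.564  -0.3188  0.141 ]
```

```bash
python3 - <<'E'
from h import *
c=manip.get_calibration('top')
for f in('t0','t2','t13'):
    h=cv2.cvtColor(cv2.imread(f'pics/{f}.png'),cv2.COLOR_BGR2HSV);m=cv2.inRange(h,(50,90,60),(85,255,255));m[:,:430]=0;m[:150]=0;m[215:]=0
    M=cv2.moments(m,True);u=(M['m10']/M['m00'],M['m01']/M['m00']);P=onz(c,u,.096);print(f,np.round(u,1),M['m00'],P.round(4),'centre',P[:2]-.0431*np.array([np.cos(-.3165),np.sin(-.3165)]))
s=manip.get_calibration('side');h=cv2.cvtColor(cv2.imread('pics/s18.png'),cv2.COLOR_BGR2HSV);m=cv2.inRange(h,(50,90,50),(85,255,255));m[:100]=0;m[180:]=0;m[:,:300]=0
for k in cv2.findContours(m,0,2)[0]:
    M=cv2.moments(k)
    if M['m00']>3:u=(M['m10']/M['m00'],M['m01']/M['m00']);print('side',u,onz(s,u,.096).round(4))
print('pred side',proj(s,[[.6146,-.3829,.096]]))
E
```

```text
t0 [446.2 181.9] 24.0 [ 0.6158 -0.3818  0.096 ] centre [ 0.57481736 -0.3684014 ]
t2 [446.  181.7] 24.0 [ 0.6163 -0.3814  0.096 ] centre [ 0.57537994 -0.36794814]
t13 [446.1 181.7] 24.0 [ 0.6163 -0.3816  0.096 ] centre [ 0.5753835  -0.36817933]
pred side [[335.89792039 132.77242059]]
```

Call:
jog_arm(
  targets=[
    {"dp": [0,0,0],"yaw": 0.18},
    {"dp": [37,-3,0],"yaw": 0},
    {"dp": [37,-3,0],"yaw": 0},
    {"dp": [36.2,-3.1,0],"yaw": 0},
    {"dp": [0,0,30],"yaw": 0},
    {"dp": [0,0,40],"yaw": 0},
    {"dp": [0,0,30],"yaw": 0},
    {"dp": [0,0,20],"yaw": 0},
    {"dp": [0,0,10],"yaw": 0},
    {"dp": [0,0,4],"yaw": 0},
  ],
  grip=40,
)

```text
t: 102.6
ee_pos: [0.5743, -0.3677, 0.1199]
orientation: [0.903, 0.431, 0.0, 0.0]
ft_force: [0.5, 0.4, -0.3]
finger_gap: 0.0402
finger_force: 0.0
```

Call:
jog_arm(
  targets=[
    {"dp": [0,0,1],"yaw": 0},
    {"dp": [0,0,0],"yaw": 0},
    {"dp": [0,0,0],"yaw": 0},
    {"dp": [0,0,0],"yaw": 0},
    {"dp": [0,0,0],"yaw": 0},
    {"dp": [0,0,0],"yaw": 0},
    {"dp": [0,0,0],"yaw": 0},
    {"dp": [0,0,0],"yaw": 0},
    {"dp": [0,0,0],"yaw": 0},
    {"dp": [0,0,0],"yaw": 0},
  ],
  grip=10,
)

```text
t: 103.85
ee_pos: [0.5744, -0.3678, 0.1189]
orientation: [0.903, 0.43, 0.0, 0.001]
ft_force: [1.9, -0.9, 3.3]
finger_gap: 0.0141
finger_force: 30.0
```

```bash
python3 - <<'E'
from h import *
s,p=st();print(s['wrist_torque'])
E
```

```text
t 103.8 p [ 0.5744 -0.3678  0.1189] psi 0.8897 q [-0.69  0.44  1.46  0.    1.25 -0.  ] F [ 1.9 -0.9  3.3] gap 0.0141 ff 30.0
[-0.28558724 -0.38152209 -0.02459968]
```

Call:
jog_arm(
  targets=[
    {"dp": [0,0,2],"yaw": 0},
    {"dp": [0,0,2],"yaw": 0},
    {"dp": [0,0,2],"yaw": 0},
    {"dp": [0,0,1.5],"yaw": 0},
    {"dp": [0,0,1],"yaw": 0},
    {"dp": [0,0,0],"yaw": 0},
    {"dp": [0,0,0],"yaw": 0},
    {"dp": [0,0,0],"yaw": 0},
    {"dp": [0,0,0],"yaw": 0},
    {"dp": [0,0,0],"yaw": 0},
  ],
)

```text
t: 105.1
ee_pos: [0.5744, -0.3678, 0.1112]
orientation: [0.903, 0.43, 0.0, 0.001]
ft_force: [0.2, 0.1, 8.0]
finger_gap: 0.0137
finger_force: 30.0
```

Call:
jog_arm(
  targets=[
    {"dp": [0,0,0.6],"yaw": 0},
    {"dp": [0,0,0],"yaw": 0.15},
    {"dp": [0,0,0],"yaw": 0.15},
    {"dp": [0,0,0],"yaw": 0.15},
    {"dp": [0,0,0],"yaw": 0.15},
    {"dp": [0,0,0],"yaw": 0.15},
    {"dp": [0,0,0],"yaw": 0.15},
    {"dp": [0,0,0],"yaw": 0.15},
    {"dp": [0,0,0],"yaw": 0.15},
    {"dp": [0,0,0],"yaw": 0},
  ],
)

```text
t: 106.35
ee_pos: [0.5747, -0.3688, 0.1111]
orientation: [0.988, -0.155, 0.001, 0.001]
ft_force: [1.2, -2.5, 8.6]
finger_gap: 0.0136
finger_force: 30.0
```

```bash
python3 - <<'E'
from h import *
s,p=st();print(s['wrist_torque'])
E
```

```text
t 106.3 p [ 0.5747 -0.3688  0.1111] psi -0.312 q [-0.69  0.44  1.46 -0.    1.23  1.2 ] F [ 1.2 -2.5  8.6] gap 0.0136 ff 30.0
[-0.42791745 -0.08446975 -0.0507443 ]
```

Call:
jog_arm(
  targets=[
    {"dp": [0,0,-2],"yaw": 0},
    {"dp": [0,0,-2],"yaw": 0},
    {"dp": [0,0,-2],"yaw": 0},
    {"dp": [0,0,-2],"yaw": 0},
    {"dp": [0,0,0],"yaw": 0},
    {"dp": [0,0,0],"yaw": 0},
    {"dp": [0,0,0],"yaw": 0},
    {"dp": [0,0,0],"yaw": 0},
    {"dp": [0,0,0],"yaw": 0},
    {"dp": [0,0,0],"yaw": 0},
  ],
)

```text
t: 107.6
ee_pos: [0.5746, -0.3687, 0.118]
orientation: [0.988, -0.155, 0.001, 0.001]
ft_force: [3.1, -5.1, 4.0]
finger_gap: 0.0135
finger_force: 30.0
```

Call:
jog_arm(
  targets=[
    {"dp": [0,0,0],"yaw": 0},
    {"dp": [0,0,0],"yaw": 0},
    {"dp": [0,0,0],"yaw": 0},
    {"dp": [0,0,0],"yaw": 0},
    {"dp": [0,0,0],"yaw": 0},
    {"dp": [0,0,-5],"yaw": 0},
    {"dp": [0,0,-15],"yaw": 0},
    {"dp": [0,0,-30],"yaw": 0},
    {"dp": [0,0,-40],"yaw": 0},
    {"dp": [0,0,-40],"yaw": 0},
  ],
  grip=40,
)

```text
t: 108.85
ee_pos: [0.5741, -0.3676, 0.2501]
orientation: [0.988, -0.154, 0.001, 0.0]
ft_force: [0.6, 0.1, 0.3]
finger_gap: 0.0399
finger_force: 0.0
```

Call:
jog_arm(
  targets=[
    {"dp": [-40,0,0],"yaw": 0},
    {"dp": [-40,0,0],"yaw": 0},
    {"dp": [-30,0,0],"yaw": 0},
    {"dp": [0,0,0],"yaw": 0},
    {"dp": [0,0,0],"yaw": 0},
    {"dp": [0,0,0],"yaw": 0},
    {"dp": [0,0,0],"yaw": 0},
    {"dp": [0,0,0],"yaw": 0},
    {"dp": [0,0,0],"yaw": 0},
    {"dp": [0,0,0],"yaw": 0},
  ],
)

```text
t: 110.1
ee_pos: [0.4693, -0.3339, 0.2473]
orientation: [0.988, -0.154, -0.0, -0.0]
ft_force: [-0.1, -0.3, -0.1]
finger_gap: 0.0401
finger_force: 0.0
```

```bash
python3 - <<'E'
from h import *
s,psi=st();w,c=cap('wrist','w22');h=cv2.cvtColor(w,cv2.COLOR_RGB2HSV);K=np.array([.5745,-.3685])
# white pointer on the bar top: bright pixels near axis
v=cv2.inRange(h,(0,0,170),(180,60,255))
for k in cv2.findContours(v,1,2)[0]:
    if 6<cv2.contourArea(k)<600:
        u=cv2.fitLine(k,2,0,.01,.01).ravel();a=onz(c,u[2:]-u[:2]*8,.141)[:2];b=onz(c,u[2:]+u[:2]*8,.141)[:2];P=onz(c,u[2:],.141)[:2];Q=onz(c,u[2:],.096)[:2]
        if np.linalg.norm(P-K)<.06:print(np.round(u[2:]),cv2.contourArea(k),'@top',P.round(4),'r',np.linalg.norm(P-K).round(4),'dir',np.arctan2(*(P-K)[::-1]).round(3),'line',np.arctan2(*(b-a)[::-1]).round(3),'@pod dir',np.arctan2(*(Q-K)[::-1]).round(3),np.linalg.norm(Q-K).round(4))
# lid handle & cups in top view vs shut prediction
t,ct=cap('top','t22');d=cv2.absdiff(cv2.imread('pics/t0.png')[:,:,::-1],t).max(2)
g=cv2.cvtColor(t,cv2.COLOR_RGB2GRAY);print('handle rows @357',g[236:258,357].tolist());print('pred shut bar',proj(ct,[[.4345,-.128,.11]]))
h=cv2.cvtColor(t,cv2.COLOR_RGB2HSV)
def f(im):
    o=[]
    for lo,hi in(((160,60,80),(178,255,255)),((22,130,70),(34,255,255)),((50,60,40),(90,255,255)),((92,80,120),(104,255,255)),((105,150,60),(125,255,255))):
        m=cv2.morphologyEx(cv2.inRange(im,lo,hi),cv2.MORPH_OPEN,np.ones((3,3)))
        o+=[tuple(np.round(cv2.minAreaRect(k)[0]).astype(int).tolist()) for k in cv2.findContours(m,0,2)[0] if cv2.contourArea(k)>120]
    return o
print(f(cv2.cvtColor(cv2.imread('pics/t0.png'),cv2.COLOR_BGR2HSV)));print(f(h))
E
```

```text
t 110.1 p [ 0.4693 -0.3339  0.2473] psi -0.3101 q [-0.76  0.09  1.63 -0.    1.43  1.13] F [-0.1 -0.3 -0.1] gap 0.0401 ff 0.0
[229.  65.] 46.0 @top [ 0.5916 -0.3384] r 0.0346 dir 1.053 line -2.182 @pod dir 0.891 0.0424
[275.  52.] 162.0 @top [ 0.5896 -0.375 ] r 0.0165 dir -0.406 line 2.95 @pod dir -0.379 0.0262
handle rows @357 [63, 68, 66, 65, 61, 63, 61, 64, 62, 69, 92, 139, 173, 179, 163, 135, 116, 113, 119, 116, 116, 112]
pred shut bar [[354.38751047 248.28412865]]
[(213, 239), (254, 229), (159, 159), (219, 284), (180, 194), (46, 399), (198, 135), (128, 194), (82, 411), (376, 276), (238, 180), (68, 98)]
[(213, 239), (254, 228), (159, 159), (219, 284), (46, 399), (198, 136), (128, 194), (82, 411), (376, 276), (68, 98)]
```

The lid is shut, the knob came back up at green, and the other items have not moved. Handing in.

```bash
python3 -c "
from workcell import manip
print(manip.sign_off())"
```

```text
the job is handed in; nothing more can be done
None
```

The job is handed in: blue, orange and yellow tumblers (no green one was there) stand mouth-up on the rack, the lid is shut, and the timer is on green with the knob up. On the way a finger pushed the open lid part-way down at 63 N wrist force (lid reopened), and the orange cup slipped from the grip but landed upright.

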